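# Set up the folding stand and prop the test meter on it

## Robot

A 6-joint arm with a two-finger parallel gripper is mounted at the origin on a cart in front of the work surface, level with it; the furniture and walls round the work are solid. World frame = base frame: x ahead of the robot, y to its left, z up, the work surface at z = 0. Lengths are in mm, angles in rad, forces in N, time in s.
With the tool pointing down it reaches from about 350 to 875 mm from the base axis. Payload 4.2 kg.
Tool frame: the origin (TCP) lies midway between the tips of the shut fingers; the grasp point (between the pads) lies 19 mm behind it (tcp_to_grasp is the distance from the TCP to the grasp point, in mm); z points along the fingers, y is the line along which they close (so a half turn about z gives the same grasp; the last joint's range is limited). The gripper opens to 85 mm and grips with 20 to 120 N. Pads are 22 mm wide; open, the fingers measure 114 mm over their backs; the gripper's body (76 mm by 85 mm) begins 54 mm behind the grasp point. The pads swing forward as they close: fully open they stand 13 mm farther back than shut.
Start: joints at [-1.042, 0.385, 0.008, 0, -1.194, -0.259], TCP at [166.603, -602.364, 231.312] pointing down, gripper open.
Joint ranges: [-3.14, 3.14], [-1.21, 2.06], [-1.07, 1.41], [-3.16, 2.05], [-2.99, -0.16], [-3.1, 3.1]. Speed limits (rad/s): [2.79, 2.79, 3.14, 3.14, 3.14, 3.14].

## Interface

Orientations are given as a unit quaternion [x, y, z, w].
In Python, from bench import read_state, get_image, job_done, tcp_to_grasp gives the robot as it stands.
- The arm moves only by the tool jog_arm, never from a script. Its argument "plan" is a list of rows, each a list of 3 entries, a list of its own where there are three numbers: the finger opening in mm, from 0 to 85.4, then the shift along the tool's x, y, z as a fraction of full scale, then the turn, a rotation vector about the tool's x, y, z as a fraction of full scale. A call has 1 to 10 rows; each row is the pose to reach, as a shift and turn from the pose commanded when the call began, along the tool's axes at that moment; what a row does not reach only later rows make up. Full scale, the value 1, is 0.1 m for a shift and 60 degrees for a turn. A row lasts 1/8 s, in which the tool goes at most 62.5 mm and 10.7 degrees, less where a joint would pass 70% of its speed; a pose out of reach is approached as far as the arm can. A call with a number of a shift or a turn outside -1 to 1 is refused whole. A call with a gripper value outside its range is refused whole. The fingers move at their own pace and stop on an object; the grip force is fixed at half the most. Time passes only in rows, so rows that repeat a pose let the fingers close. It gives the time, the measured TCP pose, the force, the opening and the grip force at its end, in the units of the state.
- read_state(): the state, without advancing time (a new reading comes with each control period).
- get_image(name): name is "side" or "top"; returns a dict with "img" (384x512x3 uint8, red, green, blue), "range_z" (384x512 float32, mm along the optical axis (not along the pixel's ray), 0 where there is no reading), "intrinsics" (3x3 intrinsics, pixels), "distortion" ([k1, k2, p1, p2, k3] as OpenCV has them; the pictures are not rectified), "extrinsics" (4x4, takes a point from camera to world coordinates). Camera axes: x right, y down, z forward; pixel columns grow to the right and rows downward; lengths in mm; the calibration is good to about 2 mm. A picture is of the moment at which its call begins.
- job_done(): hands the job in; it is judged then, once.
The state is a dict: "clock": time; "joints": joint angles; "joint_vel": joint speeds; "joint_efforts": joint torques, N m; "position": TCP position; "ee_rot": TCP orientation; "contact_force": force on the tool from outside, world axes, zero at the start; "wrist_torque": the same for the moment, N m; "gripper_width": finger opening in mm; "grasp_force": force on a finger pad.
Only numpy, scipy, OpenCV 4.12 (cv2) and the standard library are available. Lean on these libraries where they do the work, as an engineer would, in place of code of your own. Each camera call takes 0.05 s, during which the arm holds its last target. There are 200 camera calls.

## Task

First push the folding stand's prop leg up and over until it rests against its stop, then slide the stand's shoe along the plate towards the leg, fully home to its stop. Then stand the test meter on it to be read: foot end seated squarely in the shoe, back leaning on the leg's cross bar, screen end up and its face away from the leg, and let go. Leave the cone, bottle, pot and carton around the work where they stand, upright.

Things in the scene. Friction and masses are not known exactly. Their poses are not given: they have to be found in the camera images.
- stand: folding meter stand, screwed to the counter: dark steel base plate 210 (x) x 76 (y) x 10 mm high. Origin on the counter, in the plate; the plate spans x -115 to +95, y -38 to +38. x runs along the plate from the open (shoe) end to the hinge end, y along the leg's hinge axis, z up. A bare aluminium shoe slides on it along x and a steel prop leg is hinged near its +x end. The stand's +x points roughly away from the robot.
- leg_hinge (a point): centre of the leg's hinge axis (parallel to the stand's y), at x +34, z 16 mm in the stand's frame; does not move in the stand. Axes as the stand's.
- prop_leg (a joint): the prop leg's swing in rad: 0 folded (leg leaning 43 degrees up from the plate, towards -x, over the shoe); it grows as the leg swings up and over towards +x, and ends at the stop at 1.17 (leg leaning 20 degrees past upright, towards +x). Leg elevation above the -x direction = 0.75 + value. A stiff friction hinge (about 0.15 N m, so about 2 N at the bar): it stays where it is left.
- leg_bar (a point): middle of the leg's black cross bar, a round rod 10 mm thick and 100 mm long along the stand's y, 89.2 mm from the hinge axis, joined to the hinge by two 7 mm rods 32 mm apart. Moves with the leg; when the leg is folded the bar is 77 mm above the counter, at the stop 100 mm. Pushing it along its arc from the shoe side swings the leg.
- shoe (a joint): travel of the shoe along the stand's +x, in m: 0 at the open end of the plate, 0.05 at its stop next to the leg's hinge. Slides with about 5 N of friction and stays where it is left.
- shoe_seat (a point): the inner corner of the shoe, on its centre line, 22 mm above the counter; moves with the shoe (x -70 + travel mm in the stand's frame), axes as the stand's. From this corner a back plate rises 26 mm, leaning 45 degrees towards +x, and a seat square to it rises 32 mm towards -x, ending in a lip 6 mm high; shoe 56 mm wide in y, highest point (lip) about 52 mm above the counter. The meter's foot goes in here: its back lower edge in the corner, its foot end flat on the seat.
- shoe_front (a point): middle of the shoe's upright front face (looks to the stand's -x), 30 mm above the counter, 30 mm in -x of the corner; moves with the shoe. The face spans 11 to 43 mm above the counter and is 56 mm wide, with the lip just above and behind it. Push it in +x to slide the shoe.
- meter_mid (a point): centre of the hand-held test meter, a loose black and grey box 150 (x) x 60 (y) x 26 (z) mm, about 0.25 kg, lying flat on the counter, face up. Axes: x from its foot end (three jacks, then a rotary dial) to its head end (screen), y across, z out of its face. Grasp it across y, by its long sides.
- meter_foot (a point): middle of the back lower edge of the meter's foot end: 75 mm in -x and 13 mm in -z from its centre; axes as the meter's.
- thread_cone: bystander: white cone of thread, 66 mm diameter, 105 mm tall, standing at one side of the stand; origin under its centre.
- oil_bottle: bystander: dropper bottle with red tip, 45 mm diameter, 148 mm tall, standing at the other side of the stand; origin under its centre.
- grease_pot: bystander: white pot with green lid, 54 mm diameter, 50 mm tall, at one long side of the meter; origin under its centre.
- carton: bystander: small white carton 57 x 75 x 40 mm tall, its long side along the meter, at the other long side of the meter; origin under its centre.
Things that resemble listed ones, but are neither listed nor needed, are in the scene too. What is shaped like the part that bears meter_mid but purple is not meant.

How it is judged (in metres and radians):
On the way, in this order (a step that is already met when the one before it is completed fails the run):
1. the prop leg is swung up against its stop (value of joint prop_leg above 1.11 rad), for 0.2 s.
2. the shoe is slid home to its stop, the leg still out (value of joint prop_leg above 1.11 rad and value of joint shoe above 0.045 m), for 0.2 s.
At the end, for the whole second after the job is handed in: Leg at its stop (over 1.11), shoe at its stop (over 0.045 m); meter released in the shoe, its back lower foot edge within 12 mm of the shoe corner, head up, leaning 38 to 52 degrees from vertical, face away from the leg, square to the stand within 8 degrees; bystanders in place (all of step 2 and distance between meter_foot and shoe_seat below 0.012 m and angle between meter_mid's own x axis and vertical between 0.66 and 0.91 rad and angle between meter_mid's own z axis and vertical below 1 rad and angle between the y axis of meter_mid and the y axis of stand, either way round below 0.15 rad); the robot touches nothing.
It fails at once if a bystander (cone, bottle, pot or carton) is shifted more than 25 mm or tipped over (distance of any of thread_cone, oil_bottle, grease_pot, carton from where it was at the start of the episode above 0.025 m or angle between any of thread_cone, oil_bottle, grease_pot, carton's own z axis and vertical above 0.4 rad).
It also fails if it takes over 64 s, if anything falls off the work surface, if the arm or the gripper's body presses on something with over 40 N, if the wrist force passes 120 N, or if a joint passes its speed limit or range.

## Working session

There is one attempt and no reset: what is moved stays moved. The work goes in short steps, Python scripts to look and compute and a tool call to move; the robot and the scene stay as the last step left them, time stands still between calls to the robot, and variables do not carry over. Pictures are saved under pics/ and viewed, at most 12 in all, crops included, and the job is handed in when it is done.

Besides the shell and the picture viewer there is one more tool, called after "Request:" as a command line: name --argument value ..., lists and objects as JSON in quotes. jog_arm: Moves the arm, as the interface text tells. Its arguments: {"type":"object","properties":{"plan":{"type":"array"}},"required":["plan"]}

```bash
ls; mkdir -p pics
python3 - <<'E'
from bench import *
import cv2,numpy as np
print(read_state(), tcp_to_grasp)
for n in("side","top"):
    d=get_image(n); np.savez(f"{n}0.npz",**d); cv2.imwrite(f"pics/{n}0.png",d["img"][:,:,::-1])
    print(n,d["extrinsics"].round(3).tolist(),d["intrinsics"].tolist(),d["distortion"])
E
```

```text
pics
{'clock': 0.0, 'joints': array([-1.04242117e+00,  3.85557516e-01,  6.60987697e-03, -4.96821184e-04,
       -1.19397727e+00, -2.58584998e-01]), 'joint_vel': array([-0.00085087, -0.00051823, -0.00014476, -0.00062289, -0.00211573,
        0.00043248]), 'joint_efforts': array([ 1.24700305e-04, -3.92290699e+01,  1.88404548e+01,  4.18590367e+00,
       -4.62741911e-03, -3.36069195e-05]), 'position': array([ 166.43337095, -601.82574182,  230.21507457]), 'ee_rot': array([-1.34395446e-01,  9.90927181e-01,  1.07148108e-03, -1.94814032e-04]), 'contact_force': array([ 0.4035553 ,  0.50571631, -0.38181231]), 'wrist_torque': array([-0.07328678,  0.03272944, -0.02479458]), 'grasp_force': 0.0, 'gripper_width': 85.35596189924689} 18.700000000000003
side [[-0.867, -0.342, 0.361, 132.222], [-0.497, 0.577, -0.648, 670.626], [0.014, -0.742, -0.67, 786.82], [0.0, 0.0, 0.0, 1.0]] [[359.54193208097695, 0.0, 253.03960405586477], [0.0, 359.54193208097695, 191.1347726618065], [0.0, 0.0, 1.0]] [-0.01649969  0.          0.          0.          0.        ]
top [[0.011, -0.98, 0.198, 114.583], [-1.0, -0.01, 0.007, -25.435], [-0.005, -0.198, -0.98, 1862.484], [0.0, 0.0, 0.0, 1.0]] [[494.6657522862809, 0.0, 254.874047424935], [0.0, 494.6657522862809, 184.1775572934254], [0.0, 0.0, 1.0]] [-0.16963902  0.          0.          0.          0.        ]
```

View pics/side0.png

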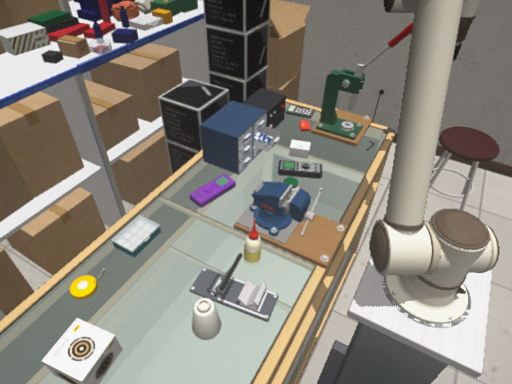

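View pics/top0.png

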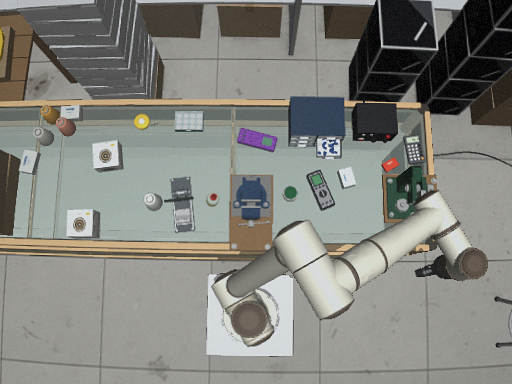

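Side view: stand at about (235,293), leg folded near (230,270), shoe (255,297), cone (205,318), bottle (252,245), meter (300,168), with the vise (280,210) between them. Top view: stand (182,205), meter (321,190), pot (290,193), carton (346,177).

```bash
cat > h.py <<'E'
import numpy as np,cv2
from bench import *
def cloud(d):
    z=d["range_z"]; h,w=z.shape
    uv=np.stack(np.meshgrid(np.arange(w),np.arange(h)),-1).reshape(-1,1,2).astype(np.float64)
    n=cv2.undistortPoints(uv,d["intrinsics"],d["distortion"]).reshape(h,w,2)
    p=np.dstack([n*z[...,None],z]); T=d["extrinsics"]
    P=p@T[:3,:3].T+T[:3,3]; P[z<=0]=np.nan
    return P
def proj(d,X):
    T=np.linalg.inv(d["extrinsics"]); r,_=cv2.Rodrigues(T[:3,:3])
    return cv2.projectPoints(np.asarray(X,float).reshape(-1,1,3),r,T[:3,3],d["intrinsics"],d["distortion"])[0].reshape(-1,2)
E
python3 - <<'E'
from h import *
D={n:dict(np.load(n+"0.npz")) for n in("side","top")}
C={n:cloud(D[n]) for n in D}
for u,v in[(182,205),(321,190),(152,200),(213,198),(290,193),(346,177),(250,185),(250,212),(200,150),(230,170)]: print("top",u,v,C["top"][v,u].round(0))
for u,v in[(235,293),(300,168),(205,318),(252,245),(255,297),(190,290),(292,185),(300,149),(280,200)]: print("side",u,v,C["side"][v,u].round(0))
def clu(n,x0,x1,y0,y1,z0,z1):
    P=C[n].reshape(-1,3); m=(P[:,0]>x0)&(P[:,0]<x1)&(P[:,1]>y0)&(P[:,1]<y1)&(P[:,2]>z0)&(P[:,2]<z1); return P[m]
for n in C:
    a=clu(n,350,750,-450,-100,8,300)
    print(n,len(a))
# crops
im=D["side"]["img"][:,:,::-1]
a=cv2.resize(im[220:345,170:310],None,fx=5,fy=4.6,interpolation=cv2.INTER_CUBIC)[:600,:800]
cv2.imwrite("pics/crop_s.png",a)
# height maps merged
for nm,(x0,x1,y0,y1) in dict(stand=(380,660,40,360),meter=(380,700,-420,-120)).items():
    H=np.zeros((300*1,1))
    outs=[]
    for n in C:
        H=np.zeros(((x1-x0)//2,(y1-y0)//2,3),np.uint8)
        P=C[n].reshape(-1,3);col=D[n]["img"].reshape(-1,3)
        m=(P[:,0]>x0)&(P[:,0]<x1)&(P[:,1]>y0)&(P[:,1]<y1)
        P=P[m];c=col[m]; o=np.argsort(P[:,2]);P=P[o];c=c[o]
        for p,k in zip(P,c):
            v=int((x1-p[0])/2);u=int((y1-p[1])/2); cv2.rectangle(H,(u,v),(u,v),(int(k[2]),int(k[1]),int(k[0])),-1) if p[2]<6 else cv2.rectangle(H,(u,v),(u+0,v+0),(0,int(min(255,p[2]*2+60)),255 if p[2]>15 else 0),-1)
        outs.append(H)
    cv2.imwrite(f"pics/hm_{nm}.png",cv2.resize(np.hstack(outs),None,fx=2.4,fy=2.4,interpolation=cv2.INTER_NEAREST))
E
```

```text
top 182 205 [404. 264.  11.]
top 321 190 [ 464. -263.   28.]
top 152 200 [406. 360. 104.]
top 213 198 [414. 137. 118.]
top 290 193 [ 447. -143.   53.]
top 346 177 [ 514. -357.   39.]
top 250 185 [462.   5. 122.]
top 250 212 [362.   3. 138.]
top 200 150 [625. 205.  -4.]
top 230 170 [546.  85.  -6.]
side 235 293 [402. 266.  11.]
side 300 168 [ 464. -254.   22.]
side 205 318 [398. 388.  89.]
side 252 245 [415. 162.  78.]
side 255 297 [348. 264.  35.]
side 190 290 [505. 313.   7.]
side 292 185 [402. -33. 138.]
side 300 149 [ 504. -338.   35.]
side 280 200 [404.  35. 136.]
side 4374
top 4301
```

View pics/crop_s.png

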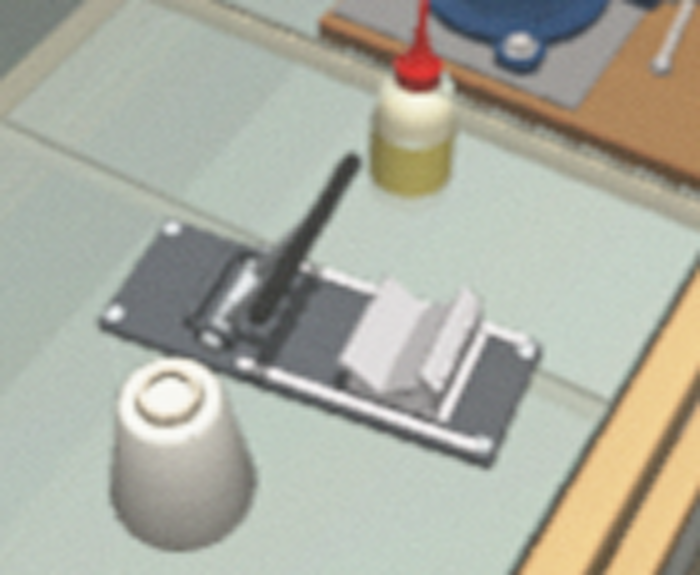

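View pics/hm_stand.png

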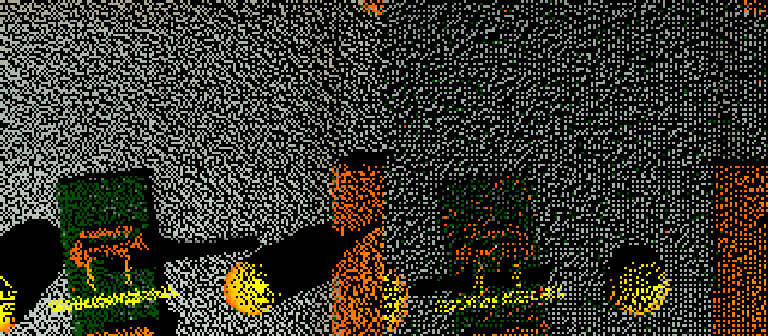

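The crop shows the folded leg leaning towards the shoe, with the cone and bottle close beside the bar ends. The height map puts the plate's yaw at about +0.12 rad. Next I'll fit the poses.

```bash
cat > m.py <<'E'
from h import *
from scipy.optimize import minimize
D={n:dict(np.load(n+"0.npz")) for n in("side","top")}
C={n:cloud(D[n]) for n in D}
def sel(n,x0,x1,y0,y1,z0,z1):
    P=C[n].reshape(-1,3); return P[(P[:,0]>x0)&(P[:,0]<x1)&(P[:,1]>y0)&(P[:,1]<y1)&(P[:,2]>z0)&(P[:,2]<z1)]
def rect(P):
    r=cv2.minAreaRect(P[:,:2].astype(np.float32)); return r
for n in C:
    g=sel(n,520,620,180,300,-30,30); print(n,"table z near stand",np.median(g[:,2]))
    # plate by dark colour
    hsv=cv2.cvtColor(D[n]["img"],cv2.COLOR_RGB2HSV); P=C[n]
    reg=(P[...,0]>270)&(P[...,0]<530)&(P[...,1]>195)&(P[...,1]<320)
    m=reg&(hsv[...,2]<125)&(abs(P[...,2]-8)<10)
    m=cv2.morphologyEx(m.astype(np.uint8),cv2.MORPH_OPEN,np.ones((2,2)))>0
    q=P[m]; print(n,"plate",m.sum(),rect(q), np.percentile(q,[1,99],axis=0).round(0).tolist())
    b=sel(n,380,440,205,320,55,95); 
    if len(b)>10:
        c=b.mean(0); A=np.polyfit(b[:,1],b[:,0],1); print(" bar",len(b),c.round(1),"slope",A[0].round(3),b[:,1].min(),b[:,1].max(),b[:,2].max())
    s=sel(n,300,378,205,310,18,70); print(" shoe",len(s),s.mean(0).round(1),np.percentile(s,[1,99],axis=0).round(0).tolist(),rect(s))
    t=sel(n,360,580,-330,-195,14,40); print(" meter",len(t),rect(t),np.median(t[:,2]))
    for nm,b in dict(cone=(340,470,330,430,20,130),bottle=(370,460,110,185,20,170),pot=(400,490,-180,-105,30,70),carton=(450,570,-400,-330,25,60)).items():
        q=sel(n,*b); print("  ",nm,len(q),q.mean(0).round(0),rect(q),q[:,2].max().round(0))
    v=sel(n,280,600,-110,110,20,300); print("  vise zmax",v[:,2].max(),v[v[:,2].argmax()].round(0), rect(v))
E
python3 m.py
```

```text
side table z near stand -2.432573932643834
side plate 1149 ((402.13128662109375, 291.67791748046875), (207.95245361328125, 117.82893371582031), 5.204177379608154) [[303.0, 230.0, -2.0], [505.0, 312.0, 21.0]]
 bar 45 [415.5 266.7  83. ] slope -0.058 212.82176855467674 312.2387600108359 94.9584661388626
 shoe 443 [353.6 260.2  32.7] [[331.0, 229.0, 18.0], [377.0, 286.0, 51.0]] ((355.7464294433594, 256.2216491699219), (49.532676696777344, 57.631370544433594), 7.214237213134766)
 meter 517 ((478.4947509765625, -286.92535400390625), (146.82870483398438, 123.99723815917969), 21.491943359375) 22.95267219841628
   cone 929 [403. 381.  71.] ((409.3514099121094, 375.5362548828125), (58.064910888671875, 57.149192810058594), 82.7159652709961) 107.0
   bottle 475 [416. 156.  69.] ((418.68212890625, 152.76150512695312), (44.418853759765625, 38.193363189697266), 35.769264221191406) 145.0
   pot 127 [ 444. -145.   45.] ((448.43719482421875, -148.62261962890625), (37.70775604248047, 52.92039108276367), 76.47761535644531) 51.0
   carton 196 [ 511. -356.   35.] ((512.856689453125, -360.9873352050781), 
[... 818 characters left out ...]
  cone 249 [407. 364.  77.] ((411.20147705078125, 370.2023010253906), (59.11701202392578, 54.554443359375), 88.34343719482422) 110.0
   bottle 142 [415. 145.  80.] ((419.18109130859375, 146.8998260498047), (42.260536193847656, 49.06203079223633), 3.0286779403686523) 151.0
   pot 163 [ 448. -142.   46.] ((450.3208923339844, -142.3548583984375), (53.95235824584961, 49.51572799682617), 1.4563212394714355) 59.0
   carton 256 [ 513. -361.   38.] ((514.3994750976562, -361.4185791015625), (71.37455749511719, 55.52054214477539), 14.909651756286621) 53.0
  vise zmax 152.28827954902908 [374.  -8. 152.] ((401.04364013671875, 3.3740768432617188), (241.56468200683594, 161.98095703125), 0.267936110496521)
```

Run:
```python
from h import *
d=dict(np.load("side0.npz"));t=dict(np.load("top0.npz"))
a=cv2.resize(d["img"][130:205,240:345,::-1],None,fx=4,fy=4,interpolation=3)
b=cv2.resize(t["img"][160:245,270:370,::-1],None,fx=3.5,fy=3.5,interpolation=3)
h=max(len(a),len(b));a=cv2.copyMakeBorder(a,0,h-len(a),0,0,0);b=cv2.copyMakeBorder(b,0,h-len(b),0,0,0)
cv2.imwrite("pics/cm.png",np.hstack([a,b]))
```

```text
(no output)
```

View pics/cm.png

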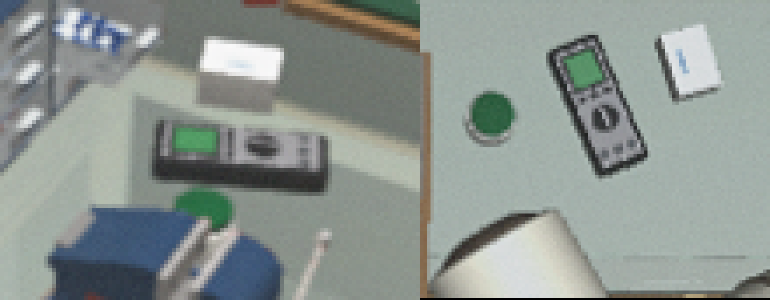

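The meter lies with its head end at far left (screen up in the crop) and its jacks near the robot. It sits between the pot and the carton. I'll refine from the screw pixels and a restricted point set.

Run:
```python
from h import *
D={n:dict(np.load(n+"0.npz")) for n in("side","top")}
C={n:cloud(D[n]) for n in D}
def ray(d,uv,z):
    n=cv2.undistortPoints(np.array(uv,float).reshape(-1,1,2),d["intrinsics"],d["distortion"]).reshape(-1,2)
    T=d["extrinsics"]; r=np.c_[n,np.ones(len(n))]@T[:3,:3].T; return T[:3,3]+r*((z-T[2,3])/r[:,2])[:,None]
q=ray(D["side"],[(173/5+170,228/4.6+220),(114/5+170,313/4.6+220),(527/5+170,350/4.6+220),(484/5+170,443/4.6+220)],11)
print(q.round(1),q.mean(0).round(1)); e=(q[0]+q[1]-q[2]-q[3])/2; print("stand yaw",np.arctan2(e[1],e[0]),np.hypot(*e[:2]),np.arctan2(*(-(q[1]-q[0])[:2]*[1,-1])),)
for n in C:
    P=C[n].reshape(-1,3)
    s=P[(P[:,0]>360)&(P[:,0]<580)&(P[:,1]<-190)&(P[:,1]>-345)&(P[:,2]>12)&(P[:,2]<36)]
    # drop carton: rotated coords
    a=np.array([512,-361]); s=s[~((np.abs((s[:,:2]-a)@[np.cos(.28),np.sin(.28)])<47)&(np.abs((s[:,:2]-a)@[-np.sin(.28),np.cos(.28)])<38))]
    r=cv2.minAreaRect(s[:,:2].astype(np.float32)); print(n,"meter",len(s),r)
    lab=cv2.connectedComponents
```

```text
[[507.  247.2  11. ]
 [500.1 307.   11. ]
 [313.1 223.6  11. ]
 [306.1 281.1  11. ]] [406.6 264.7  11. ]
stand yaw 0.1268292167291522 195.5225863497347 0.115431425396
side meter 528 ((467.1279602050781, -259.2481689453125), (147.45181274414062, 63.2506217956543), 23.760419845581055)
top meter 621 ((488.2145080566406, -256.77349853515625), (128.97802734375, 195.9772186279297), 83.27037048339844)
```

Request:
jog_arm --plan '[[0,[0,0,-0.2],[0,0,0.1415]],[0,[0,0,-0.2],[0,0,0.1415]]]'

```text
clock: 0.35
position: [166.9, -603.0, 252.4]
ee_rot: [-0.062, 0.998, -0.001, 0.0]
contact_force: [-0.2, 0.0, 0.4]
gripper_width: 51.3
grasp_force: 0.0
```

Request:
jog_arm --plan '[[0,[-0.28,0.4,0],[0,0,0]],[0,[-0.55,0.8,0],[0,0,0]],[0,[-0.55,0.8,0],[0,0,0]]]'

```text
clock: 0.72
position: [212.2, -513.7, 250.9]
ee_rot: [-0.064, 0.998, 0.001, 0.0]
contact_force: [-0.5, -0.6, 0.9]
gripper_width: 0.4
grasp_force: 0.0
```

```bash
cat >> h.py <<'E'
from scipy.spatial.transform import Rotation as Ro
O=np.array([416.5,265.9,0]);PSI=.121
S=np.array([[np.cos(PSI),np.sin(PSI),0],[-np.sin(PSI),np.cos(PSI),0],[0,0,1]])
def loc(p): return (np.asarray(p)-O)@S.T
def st():
    s=read_state(); R=Ro.from_quat(s["ee_rot"]).as_matrix()
    print(round(s["clock"],2),"W",s["position"].round(1),"stand",loc(s["position"]).round(1),"tx",R[:,0].round(3),"tz",R[:,2].round(3),"F",(s["contact_force"]@S.T).round(1),"w",round(s["gripper_width"],1),"gf",round(float(s["grasp_force"]),1),"j",s["joints"].round(2))
E
python3 - <<'E'
from h import *
st()
for n in("side","top"):
    d=dict(np.load(n+"0.npz"));P=loc(cloud(d).reshape(-1,3))
    b=P[(abs(P[:,1])<52)&(P[:,2]>68)&(P[:,2]<100)&(P[:,0]>-50)&(P[:,0]<40)]
    print(n,len(b),b.mean(0),np.percentile(b,[5,50,95],axis=0).round(1).tolist())
    s=P[(abs(P[:,1])<32)&(P[:,2]>42)&(P[:,2]<60)&(P[:,0]>-110)&(P[:,0]<-30)]
    print(" shoe",len(s),np.percentile(s,[5,50,95],axis=0).round(1).tolist())
E
```

```text
0.72 W [ 212.2 -513.7  250.9] stand [-296.9 -749.3  250.9] tx [-0.992 -0.127 -0.   ] tz [ 0.     0.001 -1.   ] F [-0.5 -0.5  0.9] w 0.4 gf 0.0 j [-0.89  0.25 -0.13 -0.   -1.19 -0.56]
side 175 [-5.82236305  2.48345765 95.856287  ] [[-10.2, -45.1, 91.9], [-6.5, 4.2, 97.0], [-0.6, 46.9, 99.1]]
 shoe 97 [[-81.5, -25.6, 43.0], [-77.5, 0.7, 47.7], [-72.8, 24.0, 51.1]]
top 61 [-4.64575387  3.36137534 92.8206832 ] [[-9.9, -46.2, 72.6], [-5.8, 8.2, 94.2], [5.7, 45.8, 99.4]]
 shoe 41 [[-81.2, -26.6, 42.1], [-76.5, -0.6, 47.2], [-37.6, 22.2, 53.8]]
```

Request:
jog_arm --plan '[[0,[-0.28,0.4,0],[0,0,0]],[0,[-0.55,0.8,0],[0,0,0]],[0,[-0.55,0.8,0],[0,0,0]]]'

```text
clock: 1.1
position: [257.0, -428.6, 251.1]
ee_rot: [-0.063, 0.998, 0.0, 0.0]
contact_force: [-0.2, -0.3, -0.1]
gripper_width: -0.0
grasp_force: 0.0
```

Request:
jog_arm --plan '[[0,[-0.28,0.4,0],[0,0,0]],[0,[-0.55,0.8,0],[0,0,0]],[0,[-0.55,0.8,0],[0,0,0]]]'

```text
clock: 1.48
position: [302.0, -343.2, 251.2]
ee_rot: [-0.063, 0.998, 0.0, 0.0]
contact_force: [-0.0, -0.5, 0.9]
gripper_width: -0.1
grasp_force: 0.0
```

Request:
jog_arm --plan '[[0,[-0.21,0.41,0],[0,0,0]],[0,[-0.42,0.82,0],[0,0,0]],[0,[-0.42,0.82,0],[0,0,0]]]'

```text
clock: 1.85
position: [333.6, -257.1, 251.3]
ee_rot: [-0.063, 0.998, -0.0, 0.0]
contact_force: [-0.2, -0.1, -0.1]
gripper_width: -0.2
grasp_force: 0.0
```

Request:
jog_arm --plan '[[0,[-0.21,0.41,0],[0,0,0]],[0,[-0.42,0.82,0],[0,0,0]],[0,[-0.42,0.82,0],[0,0,0]]]'

```text
clock: 2.22
position: [365.7, -170.8, 251.3]
ee_rot: [-0.062, 0.998, -0.0, 0.0]
contact_force: [-0.1, -0.7, -0.2]
gripper_width: -0.1
grasp_force: 0.0
```

Request:
jog_arm --plan '[[0,[-0.21,0.41,0],[0,0,0]],[0,[-0.42,0.82,0],[0,0,0]],[0,[-0.42,0.82,0],[0,0,0]]]'

```text
clock: 2.6
position: [397.6, -84.5, 251.2]
ee_rot: [-0.062, 0.998, -0.0, -0.0]
contact_force: [0.7, -0.4, -1.0]
gripper_width: 0.1
grasp_force: 0.0
```

Request:
jog_arm --plan '[[0,[-0.21,0.41,0],[0,0,0]],[0,[-0.42,0.82,0],[0,0,0]],[0,[-0.42,0.82,0],[0,0,0]]]'

```text
clock: 2.98
position: [429.4, 1.8, 251.0]
ee_rot: [-0.061, 0.998, -0.0, -0.0]
contact_force: [-0.1, -0.7, -0.2]
gripper_width: -0.4
grasp_force: 0.0
```

Request:
jog_arm --plan '[[0,[0.05,0.43,0],[0,0,0]],[0,[0.11,0.87,0],[0,0,0]],[0,[0.11,0.87,0],[0,0,0]]]'

```text
clock: 3.35
position: [406.7, 86.6, 251.2]
ee_rot: [-0.061, 0.998, -0.0, -0.0]
contact_force: [0.4, -0.2, -0.2]
gripper_width: -0.2
grasp_force: 0.0
```

Request:
jog_arm --plan '[[0,[0.05,0.43,0],[0,0,0]],[0,[0.11,0.87,0],[0,0,0]],[0,[0.11,0.87,0],[0,0,0]]]'

```text
clock: 3.72
position: [385.7, 171.7, 251.2]
ee_rot: [-0.061, 0.998, -0.0, -0.0]
contact_force: [0.0, -0.2, -0.1]
gripper_width: -0.1
grasp_force: 0.0
```

Request:
jog_arm --plan '[[0,[0.05,0.43,0],[0,0,0]],[0,[0.11,0.87,0],[0,0,0]],[0,[0.11,0.87,0],[0,0,0]],[0,[0.11,0.87,0],[0,0,0]]]'

```text
clock: 4.22
position: [364.4, 255.1, 251.0]
ee_rot: [-0.06, 0.998, -0.001, -0.0]
contact_force: [0.3, -0.7, -0.3]
gripper_width: 0.1
grasp_force: 0.0
```

```bash
python3 -c "
from h import *
st()"
```

```text
4.22 W [364.4 255.1 251. ] stand [-53.   -4.4 251. ] tx [-0.993 -0.119  0.001] tz [-0.001 -0.001 -1.   ] F [ 0.2 -0.7 -0.3] w 0.1 gf 0.0 j [ 0.98  0.06 -0.37  0.   -1.14 -2.43]
```

Request:
jog_arm --plan '[[0,[0,0.04,0.5],[0,0,0]],[0,[0,0.04,0.95],[0,0,0]],[0,[0,0.04,0.95],[0,0,0]]]'

```text
clock: 4.6
position: [362.5, 257.3, 153.9]
ee_rot: [-0.059, 0.998, -0.003, -0.003]
contact_force: [0.6, 0.2, 0.1]
gripper_width: -0.1
grasp_force: 0.0
```

Request:
jog_arm --plan '[[0,[0,0,0.4],[0,0,0]],[0,[0,0,0.73],[0,0,0]],[0,[0,0,0.73],[0,0,0]]]'

```text
clock: 4.97
position: [363.7, 259.9, 83.4]
ee_rot: [-0.06, 0.998, -0.001, -0.001]
contact_force: [0.1, 0.1, -0.3]
gripper_width: 0.2
grasp_force: 0.0
```

Request:
jog_arm --plan '[[0,[-0.1,0,0],[0,0,0]],[0,[-0.2,0,0],[0,0,0]],[0,[-0.3,0,0],[0,0,0]],[0,[-0.4,0,0],[0,0,0]],[0,[-0.5,0,0],[0,0,0]],[0,[-0.6,0,0],[0,0,0]],[0,[-0.65,0,0],[0,0,0]],[0,[-0.7,0,0],[0,0,0]]]'

```text
clock: 5.98
position: [433.1, 269.4, 83.2]
ee_rot: [-0.061, 0.998, -0.0, -0.0]
contact_force: [-2.0, 0.1, 2.4]
gripper_width: 0.5
grasp_force: 1.0
```

Run:
```python
from h import *
st()
d=get_image("side");P=loc(cloud(d));z=P.reshape(-1,3)
b=z[(abs(z[:,1])<52)&(abs(z[:,1])>25)&(z[:,2]>85)&(z[:,2]<115)&(z[:,0]>-20)&(z[:,0]<95)]; print(len(b),np.median(b,axis=0))
cv2.imwrite("pics/push.png",cv2.resize(d["img"][200:345,150:320,::-1],None,fx=4,fy=4))
```

```text
5.97 W [433.1 269.4  83.2] stand [16.9  1.5 83.2] tx [-0.993 -0.121  0.   ] tz [-0. -0. -1.] F [-2.   0.4  2.4] w 0.5 gf 1.0 j [ 0.88  0.36 -0.47 -0.   -0.75 -2.32]
46 [ 27.78845499  39.98220816 106.80257655]
```

View pics/push.png

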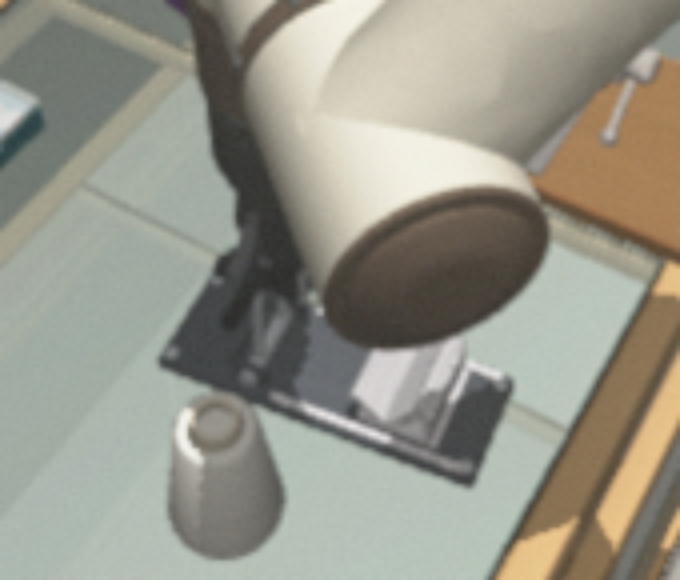

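The leg is now near upright at about (245,270), and the cone is undisturbed. I'll push on to the stop.

Request:
jog_arm --plan '[[0,[-0.1,0,0],[0,0,0]],[0,[-0.2,0,0],[0,0,0]],[0,[-0.28,0,0],[0,0,0]],[0,[-0.34,0,0],[0,0,0]],[0,[-0.34,0,0],[0,0,0]]]'

```text
clock: 6.65
position: [467.5, 273.8, 83.4]
ee_rot: [-0.061, 0.998, 0.0, 0.001]
contact_force: [-1.1, 0.1, -0.2]
gripper_width: -0.1
grasp_force: 0.1
```

Request:
jog_arm --plan '[[0,[-0.02,0,0],[0,0,0]],[0,[-0.04,0,0],[0,0,0]],[0,[-0.04,0,0],[0,0,0]]]'

```text
clock: 7.02
position: [468.6, 273.7, 83.2]
ee_rot: [-0.061, 0.998, -0.0, -0.002]
contact_force: [-8.4, 1.6, 1.6]
gripper_width: 0.2
grasp_force: 3.8
```

Run:
```python
from h import *
st()
d=get_image("side");P=loc(cloud(d));z=P.reshape(-1,3)
b=z[(abs(z[:,1])<52)&(abs(z[:,1])>25)&(z[:,2]>85)&(z[:,2]<115)&(z[:,0]>20)&(z[:,0]<95)]; print(len(b),np.median(b,axis=0))
```

```text
7.03 W [468.6 273.7  83.2] stand [52.7  1.5 83.2] tx [-0.993 -0.121  0.003] tz [-0.003 -0.001 -1.   ] F [-8.1  2.6  1.6] w 0.2 gf 3.8 j [ 0.83  0.4  -0.38 -0.   -0.79 -2.27]
42 [ 64.1272549   40.65492288 100.80978857]
```

Request:
jog_arm --plan '[[0,[0.4,0,0],[0,0,0]],[0,[0.86,0,0],[0,0,0]],[0,[0.86,0,0],[0,0,0]]]'

```text
clock: 7.45
position: [383.3, 263.0, 83.9]
ee_rot: [-0.062, 0.998, 0.0, 0.0]
contact_force: [0.1, -0.2, -0.2]
gripper_width: 0.1
grasp_force: 0.0
```

Request:
jog_arm --plan '[[0,[0.4,-0.01,0],[0,0,0]],[0,[0.85,-0.01,0],[0,0,0]],[0,[0.85,-0.01,0],[0,0,0]],[0,[0.85,-0.01,0.3],[0,0,0]],[0,[0.85,-0.01,0.55],[0,0,0]],[0,[0.85,-0.01,0.55],[0,0,0]]]'

```text
clock: 8.2
position: [301.6, 252.5, 27.5]
ee_rot: [-0.061, 0.998, -0.001, -0.0]
contact_force: [0.8, 0.8, -0.2]
gripper_width: -0.2
grasp_force: 0.0
```

Run:
```python
from h import *
st()
```

```text
8.2 W [301.6 252.5  27.5] stand [-115.7    0.5   27.5] tx [-0.993 -0.121  0.001] tz [-0.001 -0.002 -1.   ] F [ 0.9  0.7 -0.2] w -0.2 gf 0.0 j [ 1.12  0.3  -0.8   0.   -0.48 -2.57]
```

Request:
jog_arm --plan '[[0,[-0.1,0,0],[0,0,0]],[0,[-0.2,0,0],[0,0,0]],[0,[-0.28,0,0],[0,0,0]],[0,[-0.36,0,0],[0,0,0]],[0,[-0.44,0,0],[0,0,0]],[0,[-0.5,0,0],[0,0,0]],[0,[-0.5,0,0],[0,0,0]]]'

```text
clock: 9.07
position: [351.2, 258.6, 28.7]
ee_rot: [-0.06, 0.998, 0.0, 0.0]
contact_force: [-0.9, 0.2, 0.6]
gripper_width: -0.2
grasp_force: 0.0
```

Request:
jog_arm --plan '[[0,[-0.02,0,0],[0,0,0]],[0,[-0.04,0,0],[0,0,0]],[0,[-0.05,0,0],[0,0,0]],[0,[-0.05,0,0],[0,0,0]]]'

```text
clock: 9.57
position: [355.1, 258.6, 28.4]
ee_rot: [-0.061, 0.998, -0.0, -0.0]
contact_force: [-5.3, 1.3, 3.5]
gripper_width: 0.0
grasp_force: 2.4
```

Run:
```python
from h import *
st()
d=get_image("side");P=loc(cloud(d)).reshape(-1,3)
s=P[(abs(P[:,1])<30)&(P[:,2]>20)&(P[:,2]<56)&(P[:,0]>-70)&(P[:,0]<15)]
print(" shoe",len(s),np.percentile(s,[5,50,95],axis=0).round(1).tolist())
```

```text
9.57 W [355.1 258.6  28.4] stand [-61.8   0.2  28.4] tx [-0.993 -0.121  0.001] tz [-0.001 -0.    -1.   ] F [-5.1  1.9  3.5] w 0.0 gf 2.4 j [ 1.    0.36 -0.69 -0.   -0.53 -2.45]
 shoe 283 [[-51.2, -23.6, 21.2], [-16.5, 6.9, 29.8], [-4.7, 25.4, 38.8]]
```

Request:
jog_arm --plan '[[0,[-0.02,0,0],[0,0,0]],[0,[-0.03,0,0],[0,0,0]],[0,[-0.03,0,0],[0,0,0]],[0,[-0.03,0,0],[0,0,0]]]'

```text
clock: 10.12
position: [358.2, 259.0, 28.3]
ee_rot: [-0.061, 0.998, -0.0, -0.0]
contact_force: [-4.9, -0.0, 2.5]
gripper_width: -0.2
grasp_force: 2.5
```

Request:
jog_arm --plan '[[0,[-0.02,0,0],[0,0,0]],[0,[-0.03,0,0],[0,0,0]],[0,[-0.03,0,0],[0,0,0]],[0,[-0.03,0,0],[0,0,0]]]'

```text
clock: 10.62
position: [360.0, 259.0, 28.2]
ee_rot: [-0.061, 0.998, -0.001, -0.001]
contact_force: [-12.4, 3.5, 6.1]
gripper_width: 0.1
grasp_force: 5.7
```

Request:
jog_arm --plan '[[0,[0.2,0,0],[0,0,0]],[0,[0.2,0,-0.5],[0,0,0]],[0,[0.2,0,-1],[0,0,0]],[0,[0.2,0,-1],[0,0,0]]]'

```text
clock: 11.12
position: [344.1, 260.1, 132.2]
ee_rot: [-0.061, 0.998, 0.004, 0.004]
contact_force: [-0.2, 0.4, -0.1]
gripper_width: 0.1
grasp_force: 0.0
```

Request:
jog_arm --plan '[[0,[0,0,-0.5],[0,0,0]],[0,[0,0,-1],[0,0,0]],[0,[0,0,-1],[0,0,0]]]'

```text
clock: 11.5
position: [343.5, 259.2, 231.4]
ee_rot: [-0.061, 0.998, 0.003, 0.003]
contact_force: [-0.4, -0.0, -0.1]
gripper_width: 0.2
grasp_force: 0.0
```

Request:
jog_arm --plan '[[60,[-0.05,-0.44,-0.2],[0,0,0]],[85,[-0.1,-0.88,-0.2],[0,0,0]],[85,[-0.1,-0.88,-0.2],[0,0,0]]]'

```text
clock: 11.88
position: [362.1, 168.8, 246.8]
ee_rot: [-0.059, 0.998, -0.001, -0.001]
contact_force: [0.1, 0.2, 0.4]
gripper_width: 54.0
grasp_force: 0.0
```

Request:
jog_arm --plan '[[85,[-0.05,-0.44,0],[0,0,0]],[85,[-0.1,-0.88,0],[0,0,0]],[85,[-0.1,-0.88,0],[0,0,0]]]'

```text
clock: 12.25
position: [382.8, 83.3, 246.9]
ee_rot: [-0.059, 0.998, -0.001, -0.001]
contact_force: [0.6, 0.3, -1.6]
gripper_width: 84.9
grasp_force: 0.0
```

Request:
jog_arm --plan '[[85,[-0.05,-0.44,0],[0,0,0]],[85,[-0.1,-0.88,0],[0,0,0]],[85,[-0.1,-0.88,0],[0,0,0]]]'

```text
clock: 12.62
position: [403.7, -2.3, 247.1]
ee_rot: [-0.059, 0.998, -0.0, -0.001]
contact_force: [-0.4, -0.3, 0.0]
gripper_width: 85.1
grasp_force: 0.0
```

Request:
jog_arm --plan '[[85,[-0.05,-0.44,0],[0,0,0]],[85,[-0.1,-0.88,0],[0,0,0]],[85,[-0.1,-0.88,0],[0,0,0]]]'

```text
clock: 13.0
position: [424.6, -87.9, 247.2]
ee_rot: [-0.059, 0.998, -0.0, -0.001]
contact_force: [0.2, -0.2, -0.5]
gripper_width: 85.0
grasp_force: 0.0
```

Request:
jog_arm --plan '[[85,[-0.05,-0.44,0],[0,0,0]],[85,[-0.1,-0.88,0],[0,0,0]],[85,[-0.1,-0.88,0],[0,0,0]]]'

```text
clock: 13.38
position: [445.4, -173.7, 247.2]
ee_rot: [-0.06, 0.998, 0.0, -0.001]
contact_force: [0.8, -0.5, -0.2]
gripper_width: 85.4
grasp_force: 0.0
```

Request:
jog_arm --plan '[[85,[-0.05,-0.44,0],[0,0,0]],[85,[-0.1,-0.88,0],[0,0,-0.135]],[85,[-0.1,-0.88,0],[0,0,-0.271]],[85,[-0.1,-0.88,0],[0,0,-0.271]],[85,[-0.1,-0.88,0],[0,0,-0.271]]]'

```text
clock: 14.0
position: [465.5, -258.1, 248.2]
ee_rot: [-0.201, 0.98, 0.0, -0.0]
contact_force: [0.5, -0.7, 0.2]
gripper_width: 85.0
grasp_force: 0.0
```

Run:
```python
from h import *
st()
ims=[]
for n in("side","top"):
    d=get_image(n);np.savez(n+"1.npz",**d);P=cloud(d).reshape(-1,3)
    s=P[(P[:,0]>360)&(P[:,0]<580)&(P[:,1]<-200)&(P[:,1]>-345)&(P[:,2]>14)&(P[:,2]<36)]
    a=np.array([513,-361]); s=s[~((np.abs((s[:,:2]-a)@[np.cos(.28),np.sin(.28)])<50)&(np.abs((s[:,:2]-a)@[-np.sin(.28),np.cos(.28)])<42))]
    print(n,len(s),cv2.minAreaRect(s[:,:2].astype(np.float32)))
    Q=loc(cloud(d)).reshape(-1,3)
    if n=="side":
        s=Q[(abs(Q[:,1])<30)&(Q[:,2]>20)&(Q[:,2]<56)&(Q[:,0]>-70)&(Q[:,0]<15)];print(" shoe",len(s),np.percentile(s,[2,50,98],axis=0).round(1).tolist())
        b=Q[(abs(Q[:,1])<52)&(Q[:,2]>85)&(Q[:,2]<115)&(Q[:,0]>20)&(Q[:,0]<95)]; print("bar",len(b),np.median(b,axis=0),b[:,1].min(),b[:,1].max())
t=dict(np.load("top1.npz"))["img"][150:260,160:380,::-1]; s=dict(np.load("side1.npz"))["img"][120:345,170:345,::-1]
cv2.imwrite("pics/v1.png",cv2.resize(s,None,fx=2.6,fy=2.6,interpolation=3))
```

```text
14.0 W [ 465.5 -258.1  248.2] stand [ -14.6 -526.1  248.2] tx [-0.919 -0.394 -0.   ] tz [-0.  0. -1.] F [ 0.4 -0.8  0.2] w 85.0 gf 0.0 j [-0.2   0.21 -0.19 -0.   -1.16 -0.96]
side 512 ((467.3285217285156, -259.249755859375), (146.5727081298828, 64.48261260986328), 22.33743667602539)
 shoe 467 [[-48.9, -27.4, 20.7], [-23.8, 1.5, 32.3], [0.9, 25.8, 49.7]]
bar 183 [ 63.25600713   4.78314038 101.31672218] -50.542361529224316 51.84601249618235
top 454 ((470.47918701171875, -240.01028442382812), (173.53033447265625, 97.49929809570312), 22.638046264648438)
```

View pics/v1.png

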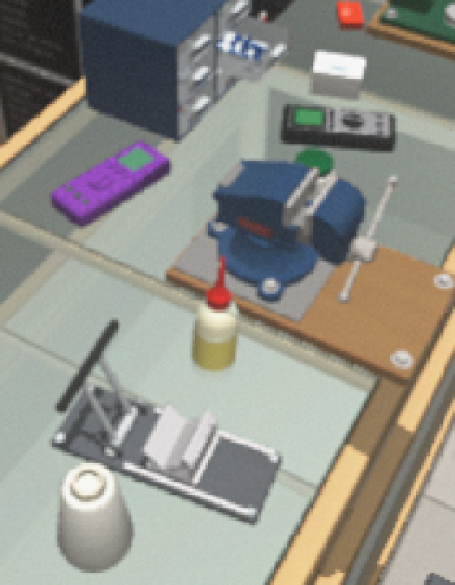

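Leg is up (bar about (90,365)), shoe is home against the hinge, bottle and cone stand where they were, and the meter at (338,127) is unobstructed. Descending to grasp.

Request:
jog_arm --plan '[[85,[-0.01,-0.02,0.5],[0,0,0]],[80,[-0.01,-0.02,1],[0,0,0]],[76,[-0.01,-0.02,1],[0,0,0]]]'

```text
clock: 14.48
position: [464.3, -259.9, 145.2]
ee_rot: [-0.201, 0.98, 0.002, -0.004]
contact_force: [0.0, 0.4, 0.6]
gripper_width: 76.0
grasp_force: 0.0
```

Request:
jog_arm --plan '[[76,[0,0,0.5],[0,0,0]],[76,[0,0,1],[0,0,0]],[76,[0,0,1],[0,0,0]],[76,[0,0,1],[0,0,0]]]'

```text
clock: 14.98
position: [469.4, -261.7, 51.2]
ee_rot: [-0.202, 0.979, -0.001, 0.002]
contact_force: [-0.1, 0.9, 0.3]
gripper_width: 76.0
grasp_force: 0.0
```

Request:
jog_arm --plan '[[76,[0,0,0.2],[0,0,0]],[74,[0,0,0.35],[0,0,0]],[72,[0,0,0.45],[0,0,0]],[70,[0,0,0.48],[0,0,0]],[70,[0,0,0.48],[0,0,0]],[70,[0,0,0.48],[0,0,0]]]'

```text
clock: 15.72
position: [467.3, -261.2, 0.7]
ee_rot: [-0.201, 0.98, -0.0, 0.0]
contact_force: [0.0, -0.5, 0.7]
gripper_width: 69.9
grasp_force: 0.0
```

Request:
jog_arm --plan '[[70,[0,0,0.03],[0,0,0]],[68,[0,0,0.05],[0,0,0]],[67,[0,0,0.05],[0,0,0]],[67,[0,0,0.05],[0,0,0]]]'

```text
clock: 16.23
position: [466.9, -261.0, -4.7]
ee_rot: [-0.201, 0.98, 0.0, -0.0]
contact_force: [0.5, -0.2, -0.1]
gripper_width: 67.0
grasp_force: 0.0
```

Request:
jog_arm --plan '[[62,[0,0,0],[0,0,0]],[50,[0,0,0],[0,0,0]],[50,[0,0,0],[0,0,0]],[50,[0,0,0],[0,0,0]],[50,[0,0,0],[0,0,0]]]'

```text
clock: 16.85
position: [467.5, -261.2, -4.1]
ee_rot: [-0.201, 0.979, -0.0, 0.001]
contact_force: [-0.7, 0.8, 6.2]
gripper_width: 59.0
grasp_force: 66.4
```

```bash
python3 -c "
from h import *
st()"
```

```text
16.85 W [ 467.5 -261.2   -4.1] stand [ -13.  -529.4   -4.1] tx [-0.919 -0.395 -0.001] tz [ 0.001 -0.    -1.   ] F [-0.6  0.9  6.2] w 59.0 gf 66.4 j [-0.21  0.53 -0.48  0.   -0.57 -0.96]
```

Request:
jog_arm --plan '[[50,[0,0,-0.2],[0,0,0]],[50,[0,0,-0.5],[0,0,0]],[50,[0,0,-0.98],[0,0,0]],[50,[0,0,-0.98],[0,0,0]]]'

```text
clock: 17.35
position: [468.8, -261.5, 96.2]
ee_rot: [-0.201, 0.979, -0.001, 0.003]
contact_force: [-0.4, 0.2, -1.8]
gripper_width: 58.9
grasp_force: 65.8
```

Request:
jog_arm --plan '[[50,[0,0,-0.5],[0,0,0]],[50,[0,0,-0.98],[0,0,0]],[50,[0,0,-0.98],[0,0,0]]]'

```text
clock: 17.73
position: [468.4, -261.4, 193.7]
ee_rot: [-0.201, 0.98, -0.001, 0.003]
contact_force: [-0.4, 0.1, -1.6]
gripper_width: 59.0
grasp_force: 66.1
```

Request:
jog_arm --plan '[[50,[0,0,-0.3],[0,0,0]],[50,[0,0,-0.6],[0,0,0.14]],[50,[0,0,-0.6],[0,0,0.271]],[50,[0,0,-0.6],[0,0,0.271]]]'

```text
clock: 18.23
position: [465.7, -260.4, 248.6]
ee_rot: [-0.061, 0.998, 0.001, -0.002]
contact_force: [-0.5, -0.0, -1.6]
gripper_width: 59.3
grasp_force: 65.9
```

```bash
python3 -c "
from h import *
st()"
```

```text
18.23 W [ 465.7 -260.4  248.6] stand [ -14.6 -528.4  248.6] tx [-0.992 -0.122  0.004] tz [-0.005  0.002 -1.   ] F [-0.5  0.  -1.6] w 59.3 gf 65.9 j [-0.21  0.22 -0.18 -0.   -1.17 -1.24]
```

Request:
jog_arm --plan '[[50,[-0.06,0.44,0],[0,0,0]],[50,[-0.12,0.88,0],[0,0,0]],[50,[-0.12,0.88,0],[0,0,0]]]'

```text
clock: 18.6
position: [467.1, -170.0, 249.3]
ee_rot: [-0.064, 0.998, 0.001, -0.002]
contact_force: [0.4, 0.0, -1.2]
gripper_width: 58.8
grasp_force: 66.0
```

Request:
jog_arm --plan '[[50,[-0.06,0.44,0],[0,0,0]],[50,[-0.12,0.88,0],[0,0,0]],[50,[-0.12,0.88,0],[0,0,0]]]'

```text
clock: 18.98
position: [468.8, -81.9, 249.9]
ee_rot: [-0.063, 0.998, 0.0, -0.001]
contact_force: [1.1, -0.0, -2.0]
gripper_width: 59.2
grasp_force: 66.1
```

Request:
jog_arm --plan '[[50,[-0.06,0.44,0],[0,0,0]],[50,[-0.12,0.88,0],[0,0,0]],[50,[-0.12,0.88,0],[0,0,0]]]'

```text
clock: 19.35
position: [470.5, 6.3, 250.2]
ee_rot: [-0.063, 0.998, -0.0, -0.001]
contact_force: [0.1, -0.9, -1.2]
gripper_width: 58.9
grasp_force: 66.1
```

Request:
jog_arm --plan '[[50,[-0.06,0.44,0],[0,0,0]],[50,[-0.12,0.88,0],[0,0,0]],[50,[-0.12,0.88,0],[0,0,0]]]'

```text
clock: 19.73
position: [472.1, 94.8, 250.3]
ee_rot: [-0.062, 0.998, -0.0, -0.001]
contact_force: [-0.1, 0.2, -1.7]
gripper_width: 58.9
grasp_force: 66.1
```

Request:
jog_arm --plan '[[50,[-0.06,0.44,0],[0,0,0]],[50,[-0.12,0.88,0],[0,0,0]],[50,[-0.12,0.88,0],[0,0,0]]]'

```text
clock: 20.1
position: [473.6, 183.4, 250.3]
ee_rot: [-0.062, 0.998, -0.001, -0.001]
contact_force: [-0.0, 0.1, -1.4]
gripper_width: 58.8
grasp_force: 66.1
```

Request:
jog_arm --plan '[[50,[-0.06,0.44,0],[0,0,0]],[50,[-0.12,0.88,0],[0,0,0]],[50,[-0.12,0.88,0],[0,0,0]],[50,[-0.12,0.88,0],[0,0,0]]]'

```text
clock: 20.6
position: [474.5, 270.0, 250.6]
ee_rot: [-0.06, 0.998, -0.001, -0.001]
contact_force: [0.4, -0.0, -2.1]
gripper_width: 59.4
grasp_force: 66.1
```

Request:
jog_arm --plan '[[50,[0,0,0],[0,-0.15,0]],[50,[0,0,0],[0,-0.3,0]],[50,[0,0,0],[0,-0.45,0]],[50,[0,0,0],[0,-0.6,0]],[50,[0,0,0],[0,-0.75,0]],[50,[0,0,0],[0,-0.75,0]],[50,[0,0,0],[0,-0.75,0]]]'

```text
clock: 21.48
position: [492.3, 249.0, 310.1]
ee_rot: [-0.077, 0.939, 0.024, 0.334]
contact_force: [0.7, 0.3, -1.9]
gripper_width: 59.3
grasp_force: 66.3
```

Run:
```python
from h import *
st()
s=read_state();R=Ro.from_quat(s["ee_rot"]).as_matrix()
d=get_image("side")
np.savez("side2.npz",**d)
cv2.imwrite("pics/v2.png",cv2.resize(d["img"][150:345,130:330,::-1],None,fx=3,fy=3,interpolation=3))
```

```text
21.48 W [492.3 249.  310.1] stand [ 73.2 -25.9 310.1] tx [-0.765 -0.128 -0.631] tz [ 0.623  0.095 -0.776] F [ 0.7  0.2 -1.9] w 59.3 gf 66.3 j [ 0.85 -0.06 -0.8   1.02 -0.49 -3.1 ]
```

View pics/v2.png

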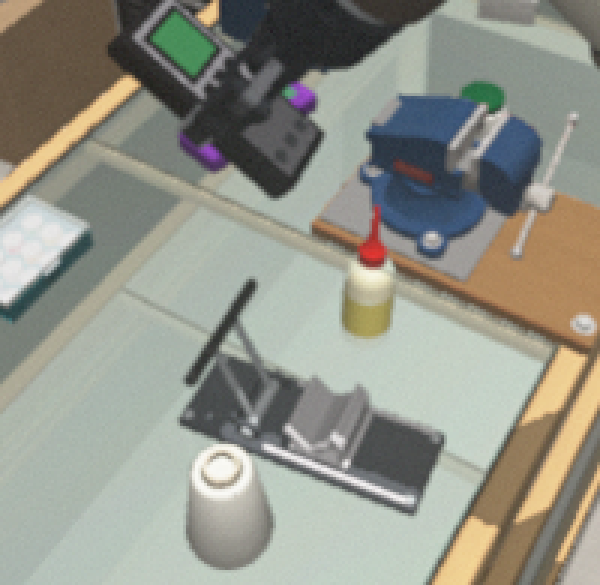

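The meter is held level-pitched above the stand and everything stands, but j6 hit its limit (-3.1) before the pitch was complete. I'll fit a small kinematic model to find a wrist winding that works.

```bash
cat > kin.py <<'E'
from h import *
from scipy.optimize import least_squares
def fk(q,p):
    a,d,h,L1,L2,e,Lt,c6=p
    f=q[1]-q[2]
    B=Ro.from_euler("z",q[0])*Ro.from_euler("y",f)      # forearm along x
    W=Ro.from_euler("z",q[0]).apply([a+L1*np.sin(q[1]),d,h+L1*np.cos(q[1])])+B.apply([L2,0,e])
    T=B*Ro.from_euler("x",SG*q[3])*Ro.from_euler("y",-q[4])*Ro.from_euler("x",c6+S6*q[5])
    M=T.as_matrix(); R=np.c_[M[:,1],M[:,2],M[:,0]] # tool z = x axis
    return W+Lt*R[:,2],R
SG,S6=1,1
data=[([-1.04242,.38556,.00661,-.0005,-1.19398,-.25858],[166.4,-601.8,230.2],None),
([-.89,.25,-.13,0,-1.19,-.56],[212.2,-513.7,250.9],[-.992,-.127,0]),
([.98,.06,-.37,0,-1.14,-2.43],[364.4,255.1,251],[-.993,-.119,.001]),
([.88,.36,-.47,0,-.75,-2.32],[433.1,269.4,83.2],[-.993,-.121,0]),
([.83,.4,-.38,0,-.79,-2.27],[468.6,273.7,83.2],[-.993,-.121,.003]),
([1.12,.3,-.8,0,-.48,-2.57],[301.6,252.5,27.5],[-.993,-.121,0]),
([-.2,.21,-.19,0,-1.16,-.96],[465.5,-258.1,248.2],[-.919,-.394,0]),
([-.21,.53,-.48,0,-.57,-.96],[467.5,-261.2,-4.1],[-.919,-.395,0]),
([-.21,.22,-.18,0,-1.17,-1.24],[465.7,-260.4,248.6],[-.992,-.122,.004])]
def cur():
    s=read_state(); return (s["joints"],s["position"],Ro.from_quat(s["ee_rot"]).as_matrix()[:,0])
def fit():
    global SG,S6
    D=data+[LAST]
    best=None
    for SG_ in(1,-1):
      for S6_ in(1,-1):
        SG,S6=SG_,S6_
        for c in(0,1.57,3.14,-1.57):
          def res(p):
            r=[]
            for q,x,t in D:
                P,R=fk(q,p); r+=list(P-x)
                if t is not None: r+=list(200*(R[:,0]-t))
            r+=list(400*(fk(*[LAST[0],p])[1][:,2]-LZ)); return r
          s=least_squares(res,[0,-150,200,400,400,0,200,c],loss="soft_l1",f_scale=5)
          if best is None or s.cost<best[0].cost: best=(s,SG,S6)
    SG,S6=best[1:]; return best[0]
LAST=([.85,-.06,-.8,1.02,-.49,-3.1],[492.3,249,310.1],[-.765,-.128,-.631]);LZ=np.array([.623,.095,-.776])
def ik(P,R,q0,p):
    f=lambda q:(lambda x:np.r_[(x[0]-P)/100,(x[1]-R).ravel()])(fk(q,p))
    s=least_squares(f,q0); return s.x,s.cost
E
python3 - <<'E'
import kin; from kin import *
LAST=kin.LAST=cur(); kin.LZ=Ro.from_quat(read_state()["ee_rot"]).as_matrix()[:,2]
s=fit(); print(s.cost,s.x.round(2),kin.SG,kin.S6)
np.save("p.npy",np.r_[s.x,kin.SG,kin.S6]); p=s.x
for q,x,t in kin.data+[LAST]: print((fk(q,p)[0]-x).round(1),end=" ")
X,Y=S[0],S[1];u=(X+[0,0,1])/2**.5;n=(-X+[0,0,1])/2**.5
R=np.c_[-u,Y,-n]
for T in([35.4,0,71.8],[82,0,124],[60,0,200]):
    P=S.T@np.array(T)+O
    for q0 in(LAST[0],np.r_[.85,.2,-.6,1.4,-.5,2.7]): q,c=ik(P,R,q0,p); print(T,q.round(2),round(c,5))
E
```

```text
1076.9321571466803 [   6.68 -159.29  163.79  564.79  412.37    2.16  307.55   40.84] -1 -1
[-0.2  1.4 -1.2] [-2.1  1.3  1.6] [-0.1  2.1 -0.9] [-2.8  1.2 -1.2] [0.9 3.7 4.8] [-1.5  1.9  1.8] [1.1 1.  1.8] [-1.4 -1.  -0.4] [ 0.7 -1.9  0.2] [   2.9 -117.1  -97.3] [35.4, 0, 71.8] [ 1.29  0.36 -0.99  1.75 -0.72 -4.41] 0.0
[35.4, 0, 71.8] [ 1.29  0.36 -0.99  1.75 -0.72  1.88] 0.0
[82, 0, 124] [ 1.16  0.26 -0.84  1.57 -0.66 -4.02] 0.0
[82, 0, 124] [ 1.16  0.26 -0.84  1.57 -0.66  2.26] 0.0
[60, 0, 200] [ 1.22  0.07 -0.78  1.23 -0.73 -3.64] 0.0
[60, 0, 200] [ 1.22  0.07 -0.78  1.23 -0.73  2.64] 0.0
```

```bash
sed -i 's/a,d,h,L1,L2,e,Lt,c6=p/a,d,h,L1,L2,e,Lt,c6,w=p/; s/return W+Lt\*R\[:,2\],R/return W+Lt*R[:,2]+(B*Ro.from_euler("x",SG*q[3])).apply([0,w,0]),R/; s/,200,c\]/,200,c,0]/; s/r+=list(400\*(fk/r+=[p[1]\/100,p[8]\/100]; r+=list(400*(fk/' kin.py
python3 - <<'E'
import kin; from kin import *
LAST=kin.LAST=cur(); kin.LZ=Ro.from_quat(read_state()["ee_rot"]).as_matrix()[:,2]
s=fit(); print(s.cost,s.x.round(2),kin.SG,kin.S6)
np.save("p.npy",np.r_[s.x,kin.SG,kin.S6]); p=s.x
for q,x,t in kin.data+[LAST]: print((fk(q,p)[0]-x).round(1),end=" ")
P_,R_=fk(LAST[0],p); print("rot err",(R_[:,0]-LAST[2]).round(3),(R_[:,2]-kin.LZ).round(3))
X,Y=S[0],S[1];u=(X+[0,0,1])/2**.5;n=(-X+[0,0,1])/2**.5
R=np.c_[-u,Y,-n]
for T in([35.4,0,71.8],[82,0,124],[60,0,200]):
    P=S.T@np.array(T)+O
    for q0 in(LAST[0],np.r_[.85,.2,-.6,1.4,-.5,2.7]): q,c=ik(P,R,q0,p); print(T,q.round(2),round(c,5))
E
```

```text
46.009913819399266 [ 4.5900e+00 -1.0000e-01  1.5144e+02  5.6871e+02  4.1404e+02  1.1400e+00
  2.9791e+02  4.0840e+01 -1.5983e+02] -1 -1
[-0.5  0.6 -1.9] [-2.6  0.8  1.1] [ 0.   1.1 -1.3] [-2.4  0.5 -2.2] [1.3 3.2 3.8] [-1.3  0.7  0.9] [0.8 0.4 1.4] [-1.5 -1.6 -1.7] [ 0.5 -2.5 -0.2] [-0.2 -0.5  0.6] rot err [-0.     0.001 -0.   ] [ 0.  0. -0.]
[35.4, 0, 71.8] [ 0.32  0.35 -1.06  2.9  -0.63 -4.66] 0.0
[35.4, 0, 71.8] [ 0.32  0.35 -1.06  2.9  -0.63  1.63] 0.0
[82, 0, 124] [ 0.31  0.26 -0.94  2.82 -0.42 -4.55] 0.0
[82, 0, 124] [ 0.31  0.26 -0.94  2.82 -0.42  1.74] 0.0
[60, 0, 200] [ 0.4   0.08 -0.98  2.45 -0.31 -4.24] 0.0
[60, 0, 200] [ 0.4   0.08 -0.98  2.45 -0.31  2.04] 0.0
```

```bash
cat > en.py <<'E'
import kin; from kin import *
v=np.load("p.npy"); p=v[:9]; kin.SG,kin.S6=v[9:]
lo=np.array([-3.14,-1.21,-1.07,-3.16,-2.99,-3.1]);hi=np.array([3.14,2.06,1.41,2.05,-.16,3.1])
def iks(P,R,n=40,m=.04,seed=0):
    rng=np.random.default_rng(seed);out=[]
    for k in range(n):
        q0=rng.uniform(lo,hi)
        f=lambda q:(lambda x:np.r_[(x[0]-P)/100,(x[1]-R).ravel()])(fk(q,p))
        s=least_squares(f,q0,bounds=(lo+m,hi-m))
        if s.cost<1e-6 and not any(np.abs(s.x-o).max()<.05 for o in out): out.append(s.x)
    return out
def pose(yaw,tilt,flip,C,depth=17):
    """tool pose: tz tilted 'tilt' deg from down towards +x(yaw); C meter centre world"""
    X=np.array([np.cos(yaw),np.sin(yaw),0]);Y=np.array([-np.sin(yaw),np.cos(yaw),0]);Z=np.array([0,0,1.]);t=np.radians(tilt)
    tz=X*np.sin(t)-Z*np.cos(t); y=Y*(-1 if flip else 1); return C+tz*depth,np.c_[np.cross(y,tz),y,tz]
if __name__=="__main__":
    C=S.T@np.array([23.8,0,84.2])+O
    for flip in(0,1):
        for t in(45,35,25,15,5):
            for q in iks(*pose(PSI,t,flip,C)): print("place",flip,t,q.round(2))
    for flip in(0,1):
        for t in(0,-10,-20,-30,-40):
            for q in iks(*pose(.405,t,flip,np.array([467.3,-259.2,13])),n=20): print("grasp",flip,t,q.round(2))
E
python3 en.py
```

```text
Traceback (most recent call last):
  File "en.py", line 20, in <module>
    for q in iks(*pose(PSI,t,flip,C)): print("place",flip,t,q.round(2))
             ~~~^^^^^^^^^^^^^^^^^^^^^
  File "en.py", line 9, in iks
    s=least_squares(f,q0,bounds=(lo+m,hi-m))
ValueError: Initial guess is outside of provided bounds
```

```bash
sed -i 's/rng.uniform(lo,hi)/rng.uniform(lo+.1,hi-.1)/' en.py; time python3 en.py
```

```text
place 0 15 [ 0.89  0.3  -0.86  0.71 -0.28 -3.01]
place 0 5 [ 0.9   0.36 -0.57  0.11 -0.58 -2.44]
place 1 15 [ 0.89  0.3  -0.86  0.71 -0.28  0.14]
place 1 5 [ 0.9   0.36 -0.57  0.11 -0.58  0.71]
grasp 0 0 [-0.2   0.52 -0.49  0.   -0.56 -0.96]
grasp 0 -10 [-0.15  0.56 -0.46  0.14 -0.7  -1.13]
grasp 0 -20 [-0.12  0.62 -0.42  0.23 -0.85 -1.23]
grasp 0 -30 [-0.08  0.69 -0.36  0.28 -1.01 -1.29]
grasp 0 -40 [-0.06  0.76 -0.3   0.32 -1.17 -1.33]
grasp 1 0 [-0.2   0.52 -0.49 -0.   -0.56  2.18]
grasp 1 -10 [-0.15  0.56 -0.46  0.14 -0.7   2.01]
grasp 1 -20 [-0.12  0.62 -0.42  0.23 -0.85  1.91]
grasp 1 -30 [-0.08  0.69 -0.36  0.28 -1.01  1.85]
grasp 1 -40 [-0.06  0.76 -0.3   0.32 -1.17  1.81]
real	0m28.052s
user	0m28.666s
sys	0m0.084s
```

The arm can only place with the tool near vertical, so I'll put the meter back, regrasp it with the tool tilted about -38°, and place with a +7° tilt.

```bash
cat >> h.py <<'E'
def delta(P,R):
    s=read_state();A=Ro.from_quat(s["ee_rot"])
    print("shift",(A.inv().apply(np.asarray(P)-s["position"])/100).round(3),"turn",((A.inv()*Ro.from_matrix(R)).as_rotvec()/np.radians(60)).round(3))
E
python3 - <<'E'
from en import *
st()
P,R=pose(PSI,0,0,S.T@np.array([57,0,250])+O,0); delta(P,R)
Cm=np.array([467.3,-259.2,13]);X=np.array([np.cos(.405),np.sin(.405),0])
for a,dep in((0,10),(8,10)):
    for h in(0,60,150):
        print("G",a,h,[q.round(2) for q in iks(*pose(.405,-38,0,Cm+a*X+[0,0,h],dep),n=12)])
for T in([23.8,0,84.2],[70,0,130],[65,0,240]): print("P",T,[q.round(2) for q in iks(*pose(PSI,7,0,S.T@np.array(T)+O,10),n=20)])
E
```

```text
21.52 W [492.3 249.6 309.8] stand [ 73.3 -25.3 309.8] tx [-0.766 -0.129 -0.63 ] tz [ 0.623  0.096 -0.776] F [ 0.2  0.2 -1.3] w 59.2 gf 66.3 j [ 0.85 -0.06 -0.8   1.02 -0.49 -3.1 ]
shift [0.494 0.264 0.367] turn [0.006 0.651 0.039]
G 0 0 [array([-0.06,  0.74, -0.3 ,  0.3 , -1.16, -1.32])]
G 0 60 [array([-0.06,  0.66, -0.26,  0.29, -1.27, -1.28])]
G 0 150 [array([-0.06,  0.55, -0.19,  0.28, -1.45, -1.23])]
G 8 0 [array([-0.05,  0.75, -0.28,  0.3 , -1.17, -1.32])]
G 8 60 [array([-0.05,  0.67, -0.25,  0.29, -1.28, -1.28])]
G 8 150 [array([-0.05,  0.56, -0.17,  0.28, -1.46, -1.23])]
P [23.8, 0, 84.2] [array([ 0.91,  0.34, -0.61,  0.17, -0.55, -2.5 ])]
P [70, 0, 130] [array([ 0.85,  0.33, -0.44,  0.12, -0.71, -2.38])]
P [65, 0, 240] [array([ 0.85,  0.21, -0.28,  0.1 , -0.99, -2.35])]
```

Request:
jog_arm --plan '[[50,[0.08,0.04,0.06],[0,0.12,0]],[50,[0.16,0.09,0.12],[0,0.24,0]],[50,[0.25,0.13,0.18],[0,0.37,0.01]],[50,[0.33,0.18,0.25],[0,0.5,0.02]],[50,[0.49,0.26,0.37],[0.006,0.651,0.039]],[50,[0.49,0.26,0.37],[0.006,0.651,0.039]],[50,[0.49,0.26,0.37],[0.006,0.651,0.039]],[50,[0.49,0.26,0.37],[0.006,0.651,0.039]]]'

```text
clock: 22.52
position: [472.8, 272.8, 250.7]
ee_rot: [-0.062, 0.998, -0.0, 0.001]
contact_force: [-0.3, 0.2, -2.3]
gripper_width: 59.3
grasp_force: 66.1
```

Run:
```python
from en import *
st()
P,R=pose(PSI,0,0,S.T@np.array([57,0,250])+O,0); delta(P,R)
```

```text
22.52 W [472.8 272.8 250.7] stand [ 56.7   0.  250.7] tx [-0.992 -0.124 -0.002] tz [ 0.002  0.    -1.   ] F [-0.3  0.2 -2.3] w 59.3 gf 66.1 j [ 0.82  0.24 -0.16  0.   -1.18 -2.27]
shift [-0.003 -0.     0.007] turn [-0.     0.002  0.003]
```

Request:
jog_arm --plan '[[50,[0.06,-0.44,0],[0,0,0]],[50,[0.12,-0.88,0],[0,0,0]],[50,[0.12,-0.88,0],[0,0,0]]]'

```text
clock: 22.9
position: [471.2, 181.7, 251.4]
ee_rot: [-0.061, 0.998, 0.0, 0.001]
contact_force: [0.1, 0.5, -1.3]
gripper_width: 59.2
grasp_force: 66.2
```

Request:
jog_arm --plan '[[50,[0.06,-0.44,0],[0,0,0]],[50,[0.12,-0.88,0],[0,0,0]],[50,[0.12,-0.88,0],[0,0,0]]]'

```text
clock: 23.28
position: [470.5, 93.6, 251.1]
ee_rot: [-0.061, 0.998, 0.0, 0.001]
contact_force: [0.8, 0.8, -1.6]
gripper_width: 59.1
grasp_force: 66.2
```

Request:
jog_arm --plan '[[50,[0.06,-0.44,0],[0,0,0]],[50,[0.12,-0.88,0],[0,0,0]],[50,[0.12,-0.88,0],[0,0,0]]]'

```text
clock: 23.65
position: [469.9, 5.4, 250.8]
ee_rot: [-0.061, 0.998, -0.0, 0.001]
contact_force: [-0.4, 0.6, -1.7]
gripper_width: 59.1
grasp_force: 66.2
```

Request:
jog_arm --plan '[[50,[0.06,-0.44,0],[0,0,0]],[50,[0.12,-0.88,0],[0,0,0]],[50,[0.12,-0.88,0],[0,0,0]]]'

```text
clock: 24.02
position: [469.3, -83.0, 250.6]
ee_rot: [-0.061, 0.998, -0.0, 0.001]
contact_force: [-0.1, 0.6, -0.9]
gripper_width: 58.7
grasp_force: 66.2
```

Request:
jog_arm --plan '[[50,[0.06,-0.44,0],[0,0,0]],[50,[0.12,-0.88,0],[0,0,0]],[50,[0.12,-0.88,0],[0,0,0]]]'

```text
clock: 24.4
position: [468.6, -171.5, 250.3]
ee_rot: [-0.061, 0.998, -0.0, 0.001]
contact_force: [0.5, -0.1, -1.3]
gripper_width: 58.8
grasp_force: 66.2
```

Request:
jog_arm --plan '[[50,[0.06,-0.44,0],[0,0,0]],[50,[0.12,-0.88,0],[0,0,0]],[50,[0.12,-0.88,0],[0,0,0]],[50,[0.12,-0.88,0.5],[0,0,0]],[50,[0.12,-0.88,1],[0,0,0]],[50,[0.12,-0.88,1],[0,0,0]]]'

```text
clock: 25.15
position: [464.9, -257.3, 147.1]
ee_rot: [-0.063, 0.998, 0.001, -0.004]
contact_force: [0.3, 0.4, -1.0]
gripper_width: 58.7
grasp_force: 66.0
```

Request:
jog_arm --plan '[[50,[0,0,0.5],[0,0,0]],[50,[0,0,1],[0,0,0]],[50,[0,0,1],[0,0,0]],[50,[0,0,1],[0,0,0]]]'

```text
clock: 25.65
position: [470.0, -260.2, 53.4]
ee_rot: [-0.063, 0.998, -0.001, 0.003]
contact_force: [-0.9, -1.0, -0.8]
gripper_width: 59.2
grasp_force: 66.0
```

Run:
```python
from en import *
st()
```

```text
25.65 W [ 470.  -260.2   53.4] stand [ -10.4 -528.7   53.4] tx [-0.992 -0.125 -0.006] tz [ 0.006 -0.002 -1.   ] F [-1.  -0.9 -0.8] w 59.2 gf 66.0 j [-0.2   0.44 -0.43  0.   -0.7  -1.24]
```

Request:
jog_arm --plan '[[50,[0,0,0.25],[0,0,0]],[50,[0,0,0.42],[0,0,0]],[50,[0,0,0.5],[0,0,0]],[50,[0,0,0.54],[0,0,0]],[50,[0,0,0.54],[0,0,0]],[50,[0,0,0.54],[0,0,0]]]'

```text
clock: 26.4
position: [467.8, -260.1, -2.9]
ee_rot: [-0.062, 0.998, -0.0, 0.001]
contact_force: [-0.2, 0.3, -1.6]
gripper_width: 58.9
grasp_force: 66.2
```

Request:
jog_arm --plan '[[65,[0,0,0],[0,0,0]],[72,[0,0,0],[0,0,0]],[80,[0,0,-0.1],[0,0,0]],[85,[0,0,-0.5],[0,0,0]],[85,[0,0,-0.8],[0,0,0]],[85,[0,0,-0.8],[0,0,0]],[85,[0,0,-0.8],[0,0,0]]]'

```text
clock: 27.28
position: [466.7, -259.8, 76.3]
ee_rot: [-0.062, 0.998, -0.0, 0.0]
contact_force: [-0.6, 0.3, -0.1]
gripper_width: 85.2
grasp_force: 0.0
```

Run:
```python
from en import *
st()
d=get_image("side");np.savez("side3.npz",**d)
P=cloud(d).reshape(-1,3)
s=P[(P[:,0]>360)&(P[:,0]<580)&(P[:,1]<-195)&(P[:,1]>-325)&(P[:,2]>12)&(P[:,2]<33)]
print(len(s),cv2.minAreaRect(s[:,:2].astype(np.float32)))
cv2.imwrite("pics/v3.png",cv2.resize(d["img"][110:220,230:360,::-1],None,fx=4,fy=4,interpolation=3))
# target: tilted -38 grasp, pre-grasp 70 above; depth measured below
C=np.array([467.3,-261,13]);X=S[0]
P_,R_=pose(PSI,-38,0,C+[0,0,90],0);delta(P_,R_)
```

```text
27.27 W [ 466.7 -259.8   76.3] stand [ -13.6 -527.9   76.3] tx [-0.992 -0.123 -0.001] tz [ 0.001 -0.    -1.   ] F [-0.6  0.4 -0.1] w 85.2 gf 0.0 j [-0.2   0.4  -0.41 -0.   -0.76 -1.24]
530 ((465.7068176269531, -257.50189208984375), (149.63658142089844, 64.97299194335938), 6.824645519256592)
shift [-0.007 -0.014 -0.272] turn [-0.001  0.633  0.002]
```

View pics/v3.png

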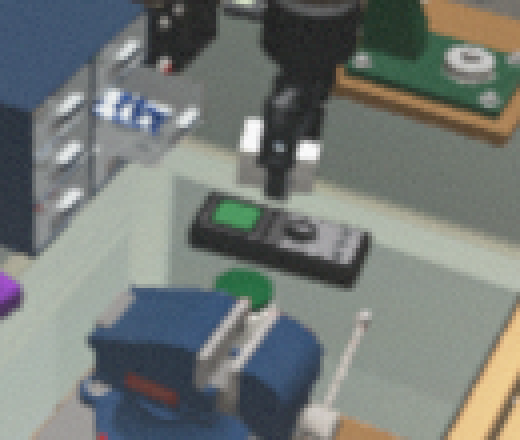

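The meter lies flat and straight at about (280,240), with the pot in front and the carton behind. I need to check that the cabinet clears the tilted wrist.

Run:
```python
from h import *
for n in("side0","top0"):
    P=cloud(dict(np.load(n+".npz"))).reshape(-1,3)
    for x0 in range(560,860,30):
        r=[]
        for y0 in range(-480,-90,40):
            s=P[(P[:,0]>x0)&(P[:,0]<x0+30)&(P[:,1]>y0)&(P[:,1]<y0+40)]
            r.append(int(np.percentile(s[:,2],98)) if len(s) else -99)
        print(n,x0,r)
print("y bins",list(range(-480,-90,40)))
```

```text
side0 560 [0, 0, 0, 91, 93, 93, 41, 0, 0, 0]
side0 590 [0, -1, -1, 86, 67, 85, 78, 0, 0, 0]
side0 620 [0, -3, -99, 149, 149, 149, 149, 149, 149, 23]
side0 650 [112, 112, 112, 151, 150, 151, 151, 150, 149, 25]
side0 680 [113, 114, 116, 150, 150, 151, 151, 151, 150, 0]
side0 710 [114, 114, 113, 150, 150, 151, 151, 151, 149, 0]
side0 740 [114, 113, -99, 151, 151, 150, 150, 150, 149, 0]
side0 770 [113, 114, 112, 149, 151, 150, 151, 150, 149, 0]
side0 800 [-99, -99, -99, -99, -99, -99, -99, 4, 3, 4]
side0 830 [-99, -99, -99, -99, -99, -99, -99, 2, 1, 2]
top0 560 [5, 9, 7, 85, 92, 91, 7, 6, 7, 9]
top0 590 [5, 9, 6, 81, 72, 74, 7, 7, 7, 10]
top0 620 [9, 7, 9, 154, 158, 155, 154, 155, 151, 28]
top0 650 [121, 119, 118, 155, 157, 157, 160, 160, 157, 31]
top0 680 [121, 123, 116, 157, 159, 158, 160, 159, 157, 9]
top0 710 [119, 120, 118, 159, 159, 159, 160, 159, 159, 8]
top0 740 [121, 121, 120, 157, 159, 157, 159, 157, 158, 8]
top0 770 [119, 120, 116, 153, 158, 158, 157, 159, 157, 8]
top0 800 [32, 19, 12, -99, -99, -99, -99, -99, 9, 11]
top0 830 [25, 22, 7, -99, -99, -99, -99, -99, 4, 9]
y bins [-480, -440, -400, -360, -320, -280, -240, -200, -160, -120]
```

Cabinet (151 mm high) and open drawer are too close to a tilted hand here, so I'll first move the meter 80 mm towards the robot.

Request:
jog_arm --plan '[[80,[0,0,0.4],[0,0,0]],[76,[0,0,0.6],[0,0,0]],[72,[0,0,0.72],[0,0,0]],[68,[0,0,0.79],[0,0,0]],[68,[0,0,0.79],[0,0,0]],[50,[0,0,0.79],[0,0,0]],[50,[0,0,0.79],[0,0,0]],[50,[0,0,0.79],[0,0,0]],[50,[0,0,0.79],[0,0,0]]]'

```text
clock: 28.45
position: [467.7, -260.1, -2.0]
ee_rot: [-0.062, 0.998, -0.0, 0.001]
contact_force: [-0.2, 1.2, 4.7]
gripper_width: 58.9
grasp_force: 66.9
```

Request:
jog_arm --plan '[[50,[0,0,-0.2],[0,0,0]],[50,[0.4,0,-0.2],[0,0,0]],[50,[0.8,0,-0.2],[0,0,0]],[50,[0.8,0,-0.2],[0,0,0]],[50,[0.8,0,-0.1],[0,0,0]],[50,[0.8,0,-0.03],[0,0,0]],[50,[0.8,0,0],[0,0,0]],[50,[0.8,0,0],[0,0,0]],[50,[0.8,0,0],[0,0,0]]]'

```text
clock: 29.58
position: [388.2, -269.6, -2.0]
ee_rot: [-0.062, 0.998, -0.0, 0.0]
contact_force: [-2.6, 2.0, 12.2]
gripper_width: 58.7
grasp_force: 67.9
```

Run:
```python
from en import *
st()
s=read_state();C=s["position"]+.6*S[0];C[2]=13
print("C",C)
for h in(0,100):
    P,R=pose(PSI,-38,0,C-5*S[0]+[0,0,h-7],0); print([q.round(2) for q in iks(P,R,n=10)])
```

```text
29.57 W [ 388.2 -269.6   -2. ] stand [ -92.8 -528.2   -2. ] tx [-0.992 -0.124 -0.   ] tz [ 0.001 -0.    -1.   ] F [-2.3  2.3 12.2] w 58.7 gf 67.9 j [-0.26  0.45 -0.63  0.   -0.49 -1.19]
C [ 388.76696983 -269.56381308   13.        ]
[array([-0.16,  0.7 , -0.37,  0.18, -1.16, -1.42])]
[array([-0.16,  0.56, -0.3 ,  0.17, -1.36, -1.39])]
```

Request:
jog_arm --plan '[[65,[0,0,0],[0,0,0]],[75,[0,0,0],[0,0,0]],[85,[0,0,-0.1],[0,0,0]],[85,[0,0,-0.5],[0,0,0]],[85,[0,0,-1],[0,0,0]],[85,[0,0,-1],[0,0,0]]]'

```text
clock: 30.32
position: [390.6, -270.8, 101.5]
ee_rot: [-0.062, 0.998, -0.002, 0.005]
contact_force: [-0.2, 1.0, -0.5]
gripper_width: 85.0
grasp_force: 0.0
```

Request:
jog_arm --plan '[[85,[0.05,0,0],[0,0.16,0]],[85,[0.05,0,0],[0,0.32,0]],[85,[0.05,0,0],[0,0.48,0]],[85,[0.05,0,0],[0,0.633,0]],[85,[0.05,0,0],[0,0.633,0]],[80,[0.05,0,0],[0,0.633,0]],[76,[0.05,0,0],[0,0.633,0]]]'

```text
clock: 31.2
position: [382.1, -270.5, 98.0]
ee_rot: [-0.058, 0.944, -0.02, -0.323]
contact_force: [-0.3, 0.2, -0.5]
gripper_width: 75.9
grasp_force: 0.0
```

Run:
```python
from en import *
st()
d=get_image("side")
P=cloud(d).reshape(-1,3)
s=P[(P[:,0]>290)&(P[:,0]<500)&(P[:,1]<-205)&(P[:,1]>-325)&(P[:,2]>12)&(P[:,2]<33)]
print(len(s),cv2.minAreaRect(s[:,:2].astype(np.float32)))
C=np.array([388.5,-269.2,0])-5*S[0]
for z in(40,6): P_,R_=pose(PSI,-38,0,C+[0,0,z],0);delta(P_,R_)
```

```text
31.2 W [ 382.1 -270.5   98. ] stand [ -98.9 -528.3   98. ] tx [-0.784 -0.096  0.613] tz [-0.608 -0.076 -0.79 ] F [-0.2  0.2 -0.5] w 75.9 gf 0.0 j [-0.16  0.56 -0.31  0.17 -1.34 -1.39]
559 ((387.5626220703125, -265.8305358886719), (146.25811767578125, 64.4810791015625), 5.959352970123291)
shift [-0.368  0.006  0.451] turn [-0.002  0.003  0.001]
shift [-0.576  0.007  0.719] turn [-0.002  0.003  0.001]
```

Request:
jog_arm --plan '[[76,[-0.2,0,0.25],[0,0,0]],[74,[-0.37,0.01,0.45],[0,0,0]],[72,[-0.47,0.01,0.59],[0,0,0]],[69,[-0.54,0.01,0.67],[0,0,0]],[68,[-0.57,0.01,0.71],[0,0,0]],[68,[-0.57,0.01,0.71],[0,0,0]],[68,[-0.57,0.01,0.71],[0,0,0]]]'

```text
clock: 32.12
position: [384.3, -269.4, 6.7]
ee_rot: [-0.058, 0.944, -0.02, -0.324]
contact_force: [0.3, -0.1, 0.4]
gripper_width: 68.0
grasp_force: 0.0
```

Run:
```python
from en import *
st()
C=np.array([388.5,-269.2,0])-5*S[0]
P_,R_=pose(PSI,-38,0,C+[0,0,5],0);delta(P_,R_)
```

```text
32.12 W [ 384.3 -269.4    6.7] stand [ -96.6 -527.5    6.7] tx [-0.783 -0.097  0.614] tz [-0.609 -0.076 -0.789] F [ 0.3 -0.2  0.4] w 68.0 gf 0.0 j [-0.15  0.7  -0.36  0.18 -1.17 -1.42]
shift [-0.004 -0.003  0.018] turn [-0.002  0.002  0.001]
```

Request:
jog_arm --plan '[[67,[-0.01,0,0.02],[0,0,0]],[67,[-0.01,0,0.02],[0,0,0]],[50,[-0.01,0,0.02],[0,0,0]],[50,[-0.01,0,0.02],[0,0,0]],[50,[-0.01,0,0.02],[0,0,0]],[50,[-0.01,0,0.02],[0,0,0]],[50,[-0.01,0,0.02],[0,0,0]]]'

```text
clock: 33.0
position: [383.8, -269.4, 4.4]
ee_rot: [-0.058, 0.944, -0.021, -0.324]
contact_force: [1.0, 0.3, 5.7]
gripper_width: 58.9
grasp_force: 65.1
```

Run:
```python
from en import *
st(); s=read_state(); print((loc([388.5,-269.2,0])-loc(s["position"])).round(1))
```

```text
33.0 W [ 383.8 -269.4    4.4] stand [ -97.1 -527.5    4.4] tx [-0.783 -0.097  0.614] tz [-0.61  -0.077 -0.789] F [1.  0.2 5.7] w 58.9 gf 65.1 j [-0.15  0.7  -0.36  0.19 -1.16 -1.42]
[ 4.7 -0.3 -4.4]
```

Request:
jog_arm --plan '[[50,[0.12,0,-0.16],[0,0,0]],[50,[0.3,0,-0.39],[0,0,0]],[50,[0.61,0,-0.79],[0,0,0]],[50,[0.61,0,-0.79],[0,0,0]]]'

```text
clock: 33.5
position: [385.7, -269.5, 105.6]
ee_rot: [-0.058, 0.945, -0.021, -0.321]
contact_force: [-0.1, 0.2, -2.4]
gripper_width: 59.0
grasp_force: 64.8
```

Request:
jog_arm --plan '[[50,[0.3,0,-0.39],[0,0,0]],[50,[0.61,0,-0.79],[0,0,0]],[50,[0.61,0,-0.79],[0,0,0]]]'

```text
clock: 33.88
position: [385.7, -269.4, 205.0]
ee_rot: [-0.058, 0.945, -0.021, -0.321]
contact_force: [0.2, 0.4, -2.0]
gripper_width: 58.8
grasp_force: 65.4
```

Request:
jog_arm --plan '[[50,[0.3,0,-0.39],[0,0,0]],[50,[0.45,0,-0.58],[0,0,0]],[50,[0.45,0,-0.58],[0,0,0]],[50,[0.45,0,-0.58],[0,0,0]]]'

```text
clock: 34.38
position: [383.7, -268.6, 274.6]
ee_rot: [-0.058, 0.943, -0.019, -0.326]
contact_force: [-0.4, 0.6, -2.3]
gripper_width: 58.8
grasp_force: 65.3
```

Run:
```python
from en import *
st()
P,R=pose(PSI,7,0,np.zeros(3),0)
s=read_state();delta(s["position"],R)
```

```text
34.38 W [ 383.7 -268.6  274.6] stand [ -97.1 -526.6  274.6] tx [-0.781 -0.098  0.617] tz [-0.613 -0.074 -0.787] F [-0.4  0.6 -2.3] w 58.8 gf 65.3 j [-0.15  0.39 -0.11  0.17 -1.72 -1.32]
shift [0. 0. 0.] turn [ 0.001 -0.752  0.002]
```

Request:
jog_arm --plan '[[50,[0,0,0],[0,-0.17,0]],[50,[0,0,0],[0,-0.34,0]],[50,[0,0,0],[0,-0.5,0]],[50,[0,0,0],[0,-0.65,0]],[50,[0,0,0],[0,-0.752,0]],[50,[0,0,0],[0,-0.752,0]],[50,[0,0,0],[0,-0.752,0]]]'

```text
clock: 35.25
position: [384.2, -269.0, 275.7]
ee_rot: [-0.062, 0.996, 0.004, 0.061]
contact_force: [0.2, 0.4, -0.8]
gripper_width: 58.7
grasp_force: 65.3
```

Request:
jog_arm --plan '[[50,[-0.14,0.44,0.02],[0,0,0]],[50,[-0.28,0.88,0.035],[0,0,0]],[50,[-0.28,0.88,0.035],[0,0,0]]]'

```text
clock: 35.62
position: [402.5, -175.8, 276.1]
ee_rot: [-0.064, 0.996, 0.004, 0.061]
contact_force: [-0.2, -0.1, -2.2]
gripper_width: 59.3
grasp_force: 65.7
```

Request:
jog_arm --plan '[[50,[-0.14,0.44,0.02],[0,0,0]],[50,[-0.28,0.88,0.035],[0,0,0]],[50,[-0.28,0.88,0.035],[0,0,0]]]'

```text
clock: 36.0
position: [419.6, -85.5, 276.4]
ee_rot: [-0.064, 0.996, 0.003, 0.062]
contact_force: [0.7, 0.1, -1.4]
gripper_width: 59.2
grasp_force: 65.9
```

Run:
```python
from en import *
st()
```

```text
36.0 W [419.6 -85.5 276.4] stand [ -39.3 -349.3  276.4] tx [-0.984 -0.127 -0.123] tz [ 0.122  0.015 -0.992] F [ 0.7  0.  -1.4] w 59.2 gf 65.9 j [ 0.19 -0.06 -0.43  0.01 -1.07 -1.63]
```

Request:
jog_arm --plan '[[50,[-0.14,0.44,0.02],[0,0,0]],[50,[-0.28,0.88,0.035],[0,0,0]],[50,[-0.28,0.88,0.035],[0,0,0]]]'

```text
clock: 36.38
position: [436.8, 4.7, 276.4]
ee_rot: [-0.063, 0.996, 0.003, 0.062]
contact_force: [-0.4, -0.1, -2.5]
gripper_width: 59.0
grasp_force: 66.1
```

Request:
jog_arm --plan '[[50,[-0.14,0.44,0.02],[0,0,0]],[50,[-0.28,0.88,0.035],[0,0,0]],[50,[-0.28,0.88,0.035],[0,0,0]]]'

```text
clock: 36.75
position: [454.0, 95.0, 276.3]
ee_rot: [-0.062, 0.996, 0.003, 0.062]
contact_force: [0.2, 0.2, -2.3]
gripper_width: 58.9
grasp_force: 66.2
```

Request:
jog_arm --plan '[[50,[-0.14,0.44,0.02],[0,0,0]],[50,[-0.28,0.88,0.035],[0,0,0]],[50,[-0.28,0.88,0.035],[0,0,0]]]'

```text
clock: 37.12
position: [471.3, 185.5, 276.0]
ee_rot: [-0.062, 0.996, 0.003, 0.062]
contact_force: [-0.0, 0.1, -2.1]
gripper_width: 59.0
grasp_force: 66.2
```

Request:
jog_arm --plan '[[50,[-0.14,0.44,0.02],[0,0,0]],[50,[-0.27,0.86,0.035],[0,0,0]],[50,[-0.27,0.86,0.035],[0,0,0]],[50,[-0.27,0.86,0.035],[0,0,0]]]'

```text
clock: 37.62
position: [486.8, 271.8, 276.2]
ee_rot: [-0.061, 0.996, 0.003, 0.062]
contact_force: [-0.3, -1.2, -1.9]
gripper_width: 58.9
grasp_force: 66.2
```

Run:
```python
from en import *
st()
# meter pose from side cloud in stand frame, y-z: pick points near the held meter, fit face plane
d=get_image("side");np.savez("side4.npz",**d)
cv2.imwrite("pics/v4.png",cv2.resize(d["img"][130:345,130:330,::-1],None,fx=2.7,fy=2.7,interpolation=3))
for T in([73.3,0,170],[73.3,0,127.1],[26.6,0,74.8]):
    P,R=pose(PSI,7,0,S.T@np.array(T)+O,0); delta(P,R)
    print(ik(P,R,read_state()["joints"],p)[0].round(2))
```

```text
37.62 W [486.8 271.8 276.2] stand [ 70.5  -2.6 276.2] tx [-0.985 -0.121 -0.123] tz [ 0.123  0.013 -0.992] F [-0.5 -1.1 -1.9] w 58.9 gf 66.2 j [ 0.85  0.18 -0.2   0.09 -1.1  -2.33]
shift [0.104 0.028 1.061] turn [-0.001  0.002  0.001]
[ 0.84  0.28 -0.36  0.11 -0.84 -2.36]
shift [0.157 0.029 1.486] turn [-0.001  0.002  0.001]
[ 0.84  0.33 -0.42  0.12 -0.73 -2.38]
shift [0.685 0.03  1.947] turn [-0.001  0.002  0.001]
[ 0.91  0.34 -0.6   0.17 -0.55 -2.49]
```

View pics/v4.png

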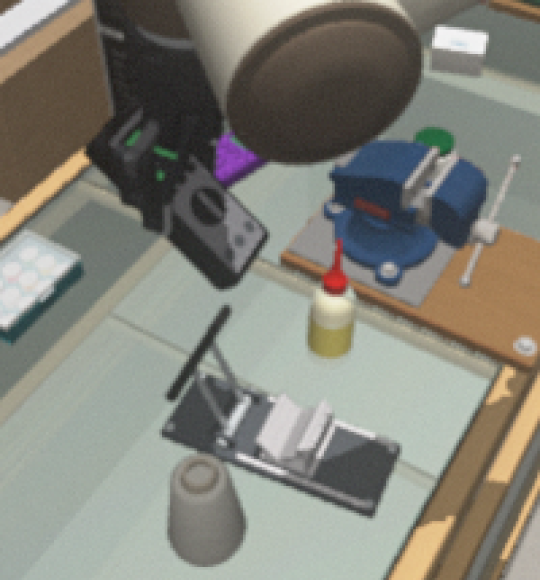

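Meter held at 45° above the stand, screen up and facing the robot side; the stand at (280,430), cone and bottle are untouched. I'll check its pose in the hand before lowering.

Run:
```python
from en import *
d=dict(np.load("side4.npz"));Q=loc(cloud(d).reshape(-1,3))
s=read_state();c=loc(s["position"])+[-2.8,0,9.4]
u=np.array([1,0,1])/2**.5;n=np.array([-1,0,1])/2**.5
M=(Q-c)@np.c_[u,[0,1,0],n]
f=M[(M[:,0]>-90)&(M[:,0]<-20)&(abs(M[:,1])<26)&(abs(M[:,2]-13)<12)]
A=np.c_[f[:,:2],np.ones(len(f))];k=np.linalg.lstsq(A,f[:,2],rcond=None)[0]
print("face",len(f),"z med",np.median(f[:,2]),"tilts",k)
m=M[(abs(M[:,1])<45)&(abs(M[:,2])<17)&(abs(M[:,0])<95)]
b=m[(m[:,0]<-20)]
print("foot x",np.percentile(b[:,0],[1,3,10]),"y",np.percentile(b[:,1],[1,3,97,99]),"z",np.percentile(b[:,2],[1,99]))
```

```text
face 515 z med 13.315109464267978 tilts [ 5.16778302e-02 -8.86276592e-03  1.60259130e+01]
foot x [-74.25442397 -72.72944125 -68.65389032] y [-26.67029723 -23.66916615  31.07410703  31.36776362] z [-6.97717266 16.66022816]
```

Request:
jog_arm --plan '[[50,[0.05,0.03,0.5],[0,0,0]],[50,[0.1,0.03,1],[0,0,0]],[50,[0.1,0.03,1],[0,0,0]]]'

```text
clock: 38.05
position: [486.9, 273.3, 172.9]
ee_rot: [-0.061, 0.996, 0.0, 0.059]
contact_force: [0.3, 0.8, -1.3]
gripper_width: 58.9
grasp_force: 66.0
```

Request:
jog_arm --plan '[[50,[0.03,0,0.25],[0,0,0]],[50,[0.06,0,0.48],[0,0,0]],[50,[0.06,0,0.48],[0,0,0]],[50,[0.06,0,0.48],[0,0,0]]]'

```text
clock: 38.55
position: [490.4, 277.7, 130.6]
ee_rot: [-0.062, 0.996, 0.005, 0.064]
contact_force: [0.5, 0.0, -1.5]
gripper_width: 58.6
grasp_force: 66.2
```

```bash
cat > g.py <<'E'
from en import *
st()
d=get_image("side");Q=loc(cloud(d).reshape(-1,3))
s=read_state();R=S@Ro.from_quat(s["ee_rot"]).as_matrix()
tilt=np.arctan2(R[0,2],-R[2,2]); a=tilt+np.radians(37.9) # pitch of meter
c=loc(s["position"])+[4.7*np.cos(a)-8.6*np.sin(a),0,4.7*np.sin(a)+8.6*np.cos(a)]
u=np.array([np.cos(a),0,np.sin(a)]);n=np.array([-np.sin(a),0,np.cos(a)])
print("pitch",np.degrees(a).round(1),"centre",c.round(1),"foot",(c-75*u-13*n).round(1))
for T in([26.6+4,0,74.8+8],[26.6+.7-.7,0,74.8+1.4]): 
    P,R=pose(PSI,7,0,S.T@np.array(T)+O,0); delta(P,R)
M=(Q-c)@np.c_[u,[0,1,0],n]
f=M[(M[:,0]>-90)&(M[:,0]<-20)&(abs(M[:,1])<26)&(abs(M[:,2]-13)<9)]
A=np.c_[f[:,:2],np.ones(len(f))];print("face",len(f),np.median(f[:,2]),np.linalg.lstsq(A,f[:,2],rcond=None)[0])
E
python3 g.py
```

```text
38.55 W [490.4 277.7 130.6] stand [ 74.8   2.8 130.6] tx [-0.984 -0.122 -0.129] tz [ 0.128  0.018 -0.992] F [ 0.5 -0.1 -1.5] w 58.6 gf 66.2 j [ 0.85  0.32 -0.42  0.13 -0.73 -2.38]
pitch 45.3 centre [ 71.8   2.8 139.9] foot [28.3  2.8 77.5]
shift [ 0.498 -0.028  0.416] turn [0.002 0.007 0.002]
shift [ 0.547 -0.028  0.477] turn [0.002 0.007 0.002]
face 399 13.74120845136743 [4.98023156e-02 1.33313172e-03 1.61857550e+01]
```

Request:
jog_arm --plan '[[50,[0.08,-0.02,0.06],[0,0,0]],[50,[0.16,-0.02,0.13],[0,0,0]],[50,[0.24,-0.02,0.2],[0,0,0]],[50,[0.32,-0.02,0.26],[0,0,0]],[50,[0.4,-0.02,0.33],[0,0,0]],[50,[0.46,-0.02,0.38],[0,0,0]],[50,[0.46,-0.02,0.38],[0,0,0]],[50,[0.46,-0.02,0.38],[0,0,0]]]'

```text
clock: 39.6
position: [449.0, 270.2, 84.8]
ee_rot: [-0.062, 0.996, 0.004, 0.063]
contact_force: [0.9, 0.4, -2.0]
gripper_width: 59.0
grasp_force: 66.2
```

```bash
python3 g.py
python3 - <<'E'
from h import *
d=get_image("side")
cv2.imwrite("pics/v5.png",cv2.resize(d["img"][200:345,150:320,::-1],None,fx=4,fy=4,interpolation=3))
E
```

```text
39.6 W [449.  270.2  84.8] stand [32.8  0.3 84.8] tx [-0.984 -0.122 -0.126] tz [ 0.125  0.016 -0.992] F [ 1.   0.3 -2. ] w 59.0 gf 66.2 j [ 0.9   0.33 -0.57  0.16 -0.58 -2.48]
pitch 45.1 centre [30.1  0.4 94.3] foot [-13.6   0.4  32. ]
shift [ 0.025 -0.004  0.018] turn [0.    0.004 0.002]
shift [ 0.073 -0.004  0.078] turn [0.    0.004 0.002]
face 473 14.269173884534242 [-2.44517805e-02 -4.45166492e-03  1.33619727e+01]
```

View pics/v5.png

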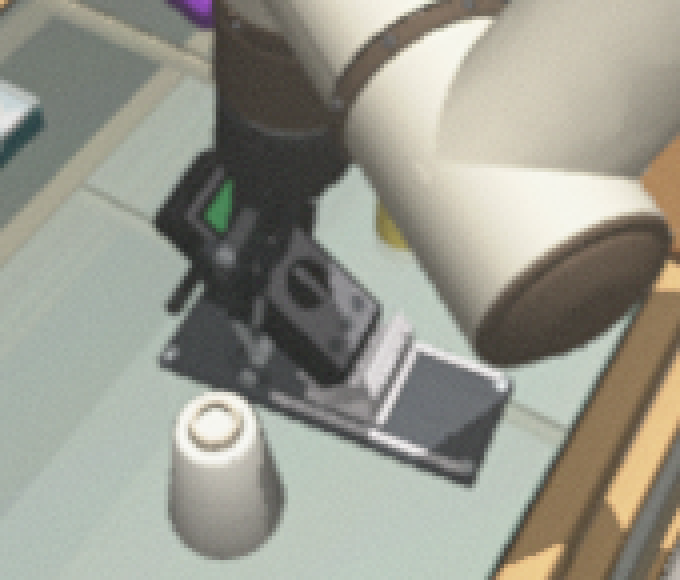

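The foot is entering the shoe between its lip and back plate at about (340,385), and the back is near the bar. Lowering in small steps.

Request:
jog_arm --plan '[[50,[0.03,0,0.03],[0,0,0]],[50,[0.057,0,0.057],[0,0,0]],[50,[0.057,0,0.057],[0,0,0]],[50,[0.057,0,0.057],[0,0,0]]]'

```text
clock: 40.2
position: [443.8, 269.3, 78.2]
ee_rot: [-0.062, 0.996, 0.004, 0.063]
contact_force: [0.1, 0.1, -2.2]
gripper_width: 59.0
grasp_force: 66.2
```

Request:
jog_arm --plan '[[50,[0.01,0,0.02],[0,0,0]],[50,[0.02,0,0.025],[0,0,0]],[50,[0.02,0,0.025],[0,0,0]]]'

```text
clock: 40.58
position: [442.8, 269.4, 76.0]
ee_rot: [-0.062, 0.996, 0.004, 0.063]
contact_force: [3.0, -1.5, 0.5]
gripper_width: 59.0
grasp_force: 66.5
```

```bash
python3 g.py
```

```text
40.58 W [442.8 269.4  76. ] stand [26.5  0.3 76. ] tx [-0.984 -0.123 -0.127] tz [ 0.126  0.016 -0.992] F [ 2.8 -1.8  0.5] w 59.0 gf 66.5 j [ 0.91  0.33 -0.6   0.17 -0.55 -2.5 ]
pitch 45.2 centre [23.7  0.3 85.4] foot [-19.9   0.3  23. ]
shift [-0.049 -0.003 -0.063] turn [0.    0.005 0.003]
shift [-0.001 -0.003 -0.002] turn [0.    0.005 0.003]
face 483 14.214936260358323 [-4.45701732e-02 -9.91342180e-03  1.27473944e+01]
```

Request:
jog_arm --plan '[[62,[0,0,0],[0,0,0]],[66,[0,0,0],[0,0,0]],[72,[0,0,0],[0,0,0]],[85,[0,0,0],[0,0,0]],[85,[0,0,0],[0,0,0]],[85,[0,0,0],[0,0,0]]]'

```text
clock: 41.38
position: [442.1, 269.0, 75.5]
ee_rot: [-0.062, 0.996, 0.004, 0.063]
contact_force: [-0.0, 0.2, -0.1]
gripper_width: 84.9
grasp_force: 0.0
```

Request:
jog_arm --plan '[[85,[0,0,-0.1],[0,0,0]],[85,[0,0,-0.3],[0,0,0]],[85,[0,0,-0.6],[0,0,0]],[85,[0,0,-1],[0,0,0]],[85,[0,0,-1],[0,0,0]]]'

```text
clock: 42.0
position: [430.9, 269.3, 178.8]
ee_rot: [-0.062, 0.996, 0.007, 0.066]
contact_force: [0.1, -0.1, -1.0]
gripper_width: 84.9
grasp_force: 0.0
```

Request:
jog_arm --plan '[[85,[0,0,-0.5],[0,0,0]],[85,[0,0,-1],[0,0,0]],[85,[0,0,-1],[0,0,0]],[85,[0,0,-1],[0,0,0]]]'

```text
clock: 42.5
position: [416.7, 265.6, 273.1]
ee_rot: [-0.062, 0.996, 0.003, 0.062]
contact_force: [1.1, -0.4, 0.1]
gripper_width: 84.7
grasp_force: 0.0
```

Run:
```python
from h import *
st()
d=get_image("side");Q=loc(cloud(d).reshape(-1,3))
c=np.array([23.8,0,84.2]);u=np.array([1,0,1])/2**.5;n=np.array([-1,0,1])/2**.5
M=(Q-c)@np.c_[u,[0,1,0],n]
f=M[(abs(M[:,0])<70)&(abs(M[:,1])<25)&(abs(M[:,2]-13)<10)]
print(len(f),np.median(f[:,2]),np.linalg.lstsq(np.c_[f[:,:2],np.ones(len(f))],f[:,2],rcond=None)[0])
m=M[(abs(M[:,1])<45)&(abs(M[:,2]-13)<8)&(M[:,0]<110)&(M[:,0]>-60)];print(np.percentile(m[:,0],[1,99]),np.percentile(m[:,1],[1,99]))
b=Q[(abs(Q[:,1])<52)&(abs(Q[:,1])>36)&(Q[:,2]>85)&(Q[:,2]<115)&(Q[:,0]>20)&(Q[:,0]<95)]; print("bar",len(b),np.median(b,axis=0))
cv2.imwrite("pics/v6.png",cv2.resize(d["img"][200:345,150:320,::-1],None,fx=4,fy=4,interpolation=3))
```

```text
42.5 W [416.7 265.6 273.1] stand [ 1.000e-01 -3.000e-01  2.731e+02] tx [-0.985 -0.122 -0.124] tz [ 0.123  0.014 -0.992] F [ 1.1 -0.6  0.1] w 84.7 gf 0.0 j [ 0.95  0.07 -0.35  0.1  -1.07 -2.45]
1041 11.58442315783616 [-6.49447338e-03  9.61589124e-03  1.18424694e+01]
[-58.64609583  73.43426094] [-26.92454943  31.68671116]
bar 41 [ 63.68277367  41.24964198 101.29005183]
```

View pics/v6.png

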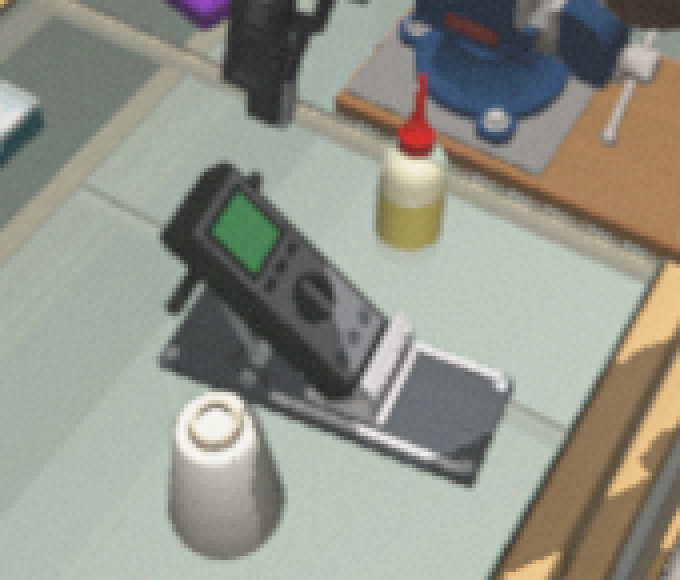

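The meter stands seated in the shoe at about (350,385), leaning on the bar at 45° with its screen up. It is square to the stand, and the gripper is clear.

```bash
python3 -c "
from bench import *
print(job_done())"
```

```text
the job is handed in; nothing more can be done
None
```

The job is handed in: leg at its stop, shoe home, and the meter released in the shoe at about 45° with its screen up; the cone and bottle stand as they were, but I did not re-measure the pot and carton, and no verdict was returned.

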